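# Close up the pewter tea caddies

## Robot

A 6-joint arm with a two-finger parallel gripper is mounted at the origin on the work surface. World frame = base frame: x ahead of the robot, y to its left, z up, the work surface at z = 0. Lengths are in m, angles in rad, forces in N, time in s.
With the tool pointing down it reaches from about 0.375 to 0.9 m from the base axis. Payload 3.1 kg.
Tool frame: the origin (TCP) lies at the very end of the fingers, on their centre line; the grasp point (between the pads) lies 19 mm behind it; z points along the fingers, y is the direction in which the jaws open and shut (so a half turn about z gives the same grasp; the last joint's range is limited). The gripper opens to 85 mm and grips with 20 to 120 N. Pads are 22 mm wide; open, the fingers measure 114 mm over their backs; the gripper's body (76 mm by 85 mm) begins 54 mm behind the grasp point. The pads swing forward as they close: fully open they stand 13 mm farther back than shut.
Start: joints at [1.024, 0.527, 1.433, -0, 1.181, -0.178], TCP at [0.225, 0.583, 0.231] pointing down, gripper open.
Joint ranges: [-3.08, 3.08], [-0.75, 2.2], [0.22, 2.44], [-1.43, 4.57], [0, 2.65], [-2.85, 2.85]. Speed limits (rad/s): [2.79, 2.79, 3.14, 3.14, 3.14, 3.14].

## Interface

Orientations are given as a unit quaternion [x, y, z, w].
In Python, from rig import env, imaging gives the robot as it stands. The module is installed in compiled form; this text tells all that it offers.
- The arm moves only by the tool servo_tool, never from a script. Its argument "rows" is one flat list of numbers, 5 for each row, row after row: the opening, from -1 (shut) to 1 (fully open), then the shift along the world's x, y, z in mm, then the turn about the world's z in degrees. A call has 1 to 12 rows; each row shifts and turns the commanded pose from where the row before left it; what a row does not reach is not made up. A row lasts 1/10 s, in which the tool goes at most 50 mm and 8.59 degrees, less where a joint would pass 70% of its speed; a pose out of reach is approached as far as the arm can. A call is refused whole if a number of a shift passes 50 or a number of a turn 8.59, either way. A call with a gripper value outside its range is refused whole. The fingers move at their own pace and stop on an object; "grip_force" is the grip in N (left out, the last holds). Time passes only in rows, so rows that do not move let the fingers close. It gives the time, the measured TCP pose, the force and the opening at its end, in the units of the state.
- env.get_obs(): the state, without advancing time (a new reading comes with each control period).
- imaging.read_camera(name): name is "scene" or "top" or "wrist"; returns a dict with "image" (384x512x3 uint8, red, green, blue), "fx", "fy", "cx", "cy" (pixels), "camera_from_world" (4x4, takes a point from world to camera coordinates). Camera axes: x right, y up, looking along -z (the intrinsics and any distortion apply to the point x, -y, -z); pixel columns grow to the right and rows downward; lengths in m; the calibration is good to about 2 mm. A picture is of the moment at which its call begins. There is no depth.
- env.finish_job(): hands the job in, once; it reports no verdict.
The state is a dict: "time_s": time; "joints": joint angles; "qvel": joint speeds; "effort": joint torques, N m; "ee_pos": TCP position; "ee_rot": TCP orientation; "contact_force": force on the tool from outside, world axes, zero at the start; "wrist_torque": the same for the moment, N m; "grip_width": finger opening in m.
Only numpy, scipy, OpenCV 4.12 (cv2) and the standard library are available. Lean on these libraries where they do the work, as an engineer would, in place of code of your own. Each camera call takes 0.05 s, during which the arm holds its last target.

## Task

Close up the three pewter tea caddies for delivery: put each inner stopper fully down into the neck it fits (the round caddy already has its stopper in), then set on each caddy the cap of its own shape, resting level on the shoulder and, on the hexagonal and square ones, with its sides in line with the sides of the caddy. Leave the caddies standing upright on the bench.

Things in the scene. Friction and masses are not known exactly. Their poses are not given: they have to be found in the camera images.
- caddy_hex: six-sided (76 mm across flats) pewter tea caddy, blue enamel band, loose, 0.7 kg. Flat shoulder 72 mm up, where its cap's lower edge rests; above it a round neck 14 mm high, outside 60 mm across at the shoulder, 53 at the rim (rim 86 mm up). Neck open, 46 mm inside; takes the wider stopper. Origin: centre of the underside, z up. x points to a corner.
- caddy_square: square (64 mm) pewter tea caddy, brass band, loose, 0.7 kg. Flat shoulder 88 mm up, where its cap's lower edge rests; above it a round neck 14 mm high, outside 48 mm across at the shoulder, 41 at the rim (rim 102 mm up). Neck open, 34 mm inside; takes the narrower stopper. Origin: centre of the underside, z up. x and y are square to its sides.
- caddy_round: round (72 mm) pewter tea caddy, copper band, loose, 0.7 kg. Flat shoulder 60 mm up, where its cap's lower edge rests; above it a round neck 14 mm high, outside 56 mm across at the shoulder, 49 at the rim (rim 74 mm up). Its own stopper is already in and stays (copper knob, top 18 mm above the rim); it needs only its cap. Origin: centre of the underside, z up.
- cap_hex_mid (a point): six-sided pewter cap, right way up: 76 mm across flats, 40 mm high, hollow below (wall 4 mm, cavity 36 mm deep); on its flat roof an upright round blue enamel knob 18 mm across, 18 mm high. Point: on the axis, half-way up (29 mm above the lower edge, 11 mm below the roof, 29 mm below the knob's top); z up. x points to a corner. About 4 mm play all round the neck. 0.14 kg.
- cap_square_mid (a point): square pewter cap, right way up: 64 mm wide, 40 mm high, hollow below (wall 4 mm, cavity 36 mm deep); on its flat roof an upright round brass knob 18 mm across, 18 mm high. Point: on the axis, half-way up (29 mm above the lower edge, 11 mm below the roof, 29 mm below the knob's top); z up. x and y are square to its sides. About 4 mm play all round the neck. 0.14 kg.
- cap_round_mid (a point): round pewter cap, right way up: 72 mm across, 40 mm high, hollow below (wall 4 mm, cavity 36 mm deep); on its flat roof an upright round copper knob 18 mm across, 18 mm high. Point: on the axis, half-way up (29 mm above the lower edge, 11 mm below the roof, 29 mm below the knob's top); z up. Any turn will do. About 4 mm play all round the neck. 0.14 kg.
- stopper_wide_mid (a point): wider inner stopper, pewter, standing on its plug: tapered plug 10 mm deep (30 mm across its foot, 39 at its top), flange 54 mm across, 4 mm thick, upright round blue enamel knob 16 mm across, 14 mm high. Point: on the axis, half-way up (14 mm above the foot, at the flange's upper face); z up. Fits the six-sided caddy: flange on the rim, point 4 mm above the rim. 0.07 kg.
- stopper_narrow_mid (a point): narrower inner stopper, pewter, standing on its plug: tapered plug 10 mm deep (18 mm across its foot, 27 at its top), flange 42 mm across, 4 mm thick, upright round brass knob 16 mm across, 14 mm high. Point: on the axis, half-way up (14 mm above the foot, at the flange's upper face); z up. Fits the square caddy: flange on the rim, point 4 mm above the rim. 0.045 kg.
Things that resemble listed ones, but are neither listed nor needed, are in the scene too. What is shaped like the part that bears cap_hex_mid but green or pink is not meant.

How it is judged:
By the outcome, as a careful person would: the job done as asked, in the order asked, and still so for the second after the job is handed in, with the robot touching nothing.
It also fails if it takes over 128 s, if anything falls off the work surface, if the arm or the gripper's body presses on something with over 40 N, if the wrist force passes 120 N, or if a joint passes its speed limit or range.

## Working session

There is one attempt and no reset: what is moved stays moved. The work goes in short steps, Python scripts to look and compute and a tool call to move; the robot and the scene stay as the last step left them, time stands still between calls to the robot, and variables do not carry over. Pictures are saved under pics/ and viewed, and the job is handed in when it is done.

Besides the shell and the picture viewer there is one more tool, called after "Request:" by a JSON object that holds its "api" and its "payload". servo_tool: Moves the arm, as the interface text tells. Its arguments: {"type":"object","properties":{"rows":{"type":"array"},"grip_force":{"type":"number"}},"required":["rows"]}

```bash
mkdir -p pics; python3 - <<'E'
from rig import env, imaging
import cv2
o=env.get_obs();print(o)
for n in ["scene","top","wrist"]:
    c=imaging.read_camera(n);print(n,c["fx"],c["fy"],c["cx"],c["cy"],[k for k in c]);print(c["camera_from_world"].round(3))
    cv2.imwrite(f"pics/a_{n}.png",cv2.resize(c["image"][:,:,::-1],(800,600),interpolation=cv2.INTER_CUBIC))
E
```

```text
{'time_s': 0.0, 'joints': array([ 1.02451496e+00,  5.28473916e-01,  1.43391660e+00,  3.18421199e-05,
        1.18140890e+00, -1.78516411e-01]), 'qvel': array([ 5.76004984e-04,  8.66493946e-04, -9.57132445e-04,  1.16560475e-04,
       -1.82740942e-05,  1.04728589e-03]), 'effort': array([ 4.00416257e-04, -4.42348838e+01, -1.78024238e+01, -2.22877152e-04,
        8.55603372e-03,  1.95815119e-05]), 'ee_pos': array([0.2242976 , 0.58258861, 0.23032432]), 'ee_rot': array([ 1.82853813e-01,  9.83139494e-01, -1.02649326e-03, -4.04934084e-04]), 'contact_force': array([ 0.0497985 , -0.97257485, -0.52601409]), 'wrist_torque': array([-0.00492102,  0.02640648,  0.01543154]), 'grip_width': 0.08530444622522305}
scene 356.62068273620395 356.62068273620395 259.3450829276337 199.57549938009282 ['image', 'fx', 'fy', 'cx', 'cy', 'camera_from_world']
[[ 3.930e-01  9.190e-01 -1.000e-03 -1.240e-01]
 [-5.340e-01  2.300e-01  8.140e-01  2.290e-01]
 [ 7.490e-01 -3.190e-01  5.810e-01 -1.517e+00]
 [ 0.000e+00  0.000e+00  0.000e+00  1.000e+00]]
top 480.59306038325565 480.59306038325565 248.5384976496742 190.7428377664684 ['image', 'fx', 'fy', 'cx', 'cy', 'camera_from_world']
[[-0.02  -0.999 -0.026 -0.04 ]
 [ 0.993 -0.023  0.115 -0.478]
 [-0.116 -0.024  0.993 -1.166]
 [ 0.     0.     0.     1.   ]]
wrist 336.37880200977304 336.37880200977304 254.88985949301156 194.21744921256257 ['image', 'fx', 'fy', 'cx', 'cy', 'camera_from_world']
[[ 0.359  0.933 -0.002 -0.624]
 [-0.883  0.339 -0.326  0.042]
 [-0.303  0.119  0.945 -0.382]
 [ 0.     0.     0.     1.   ]]
```

View pics/a_scene.png

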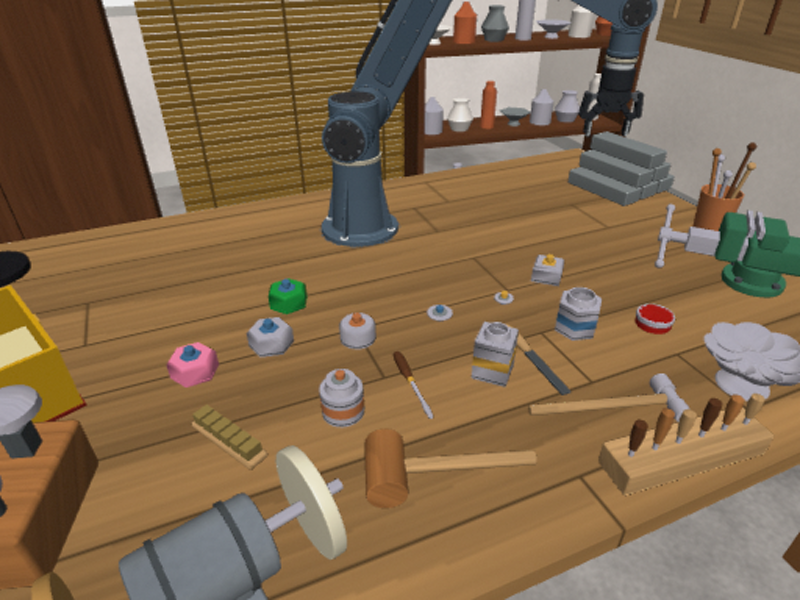

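View pics/a_top.png

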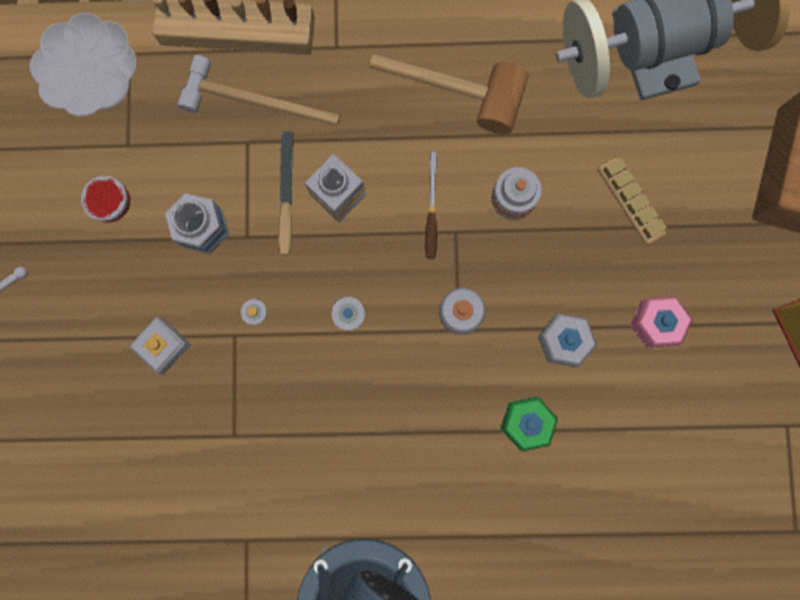

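View pics/a_wrist.png

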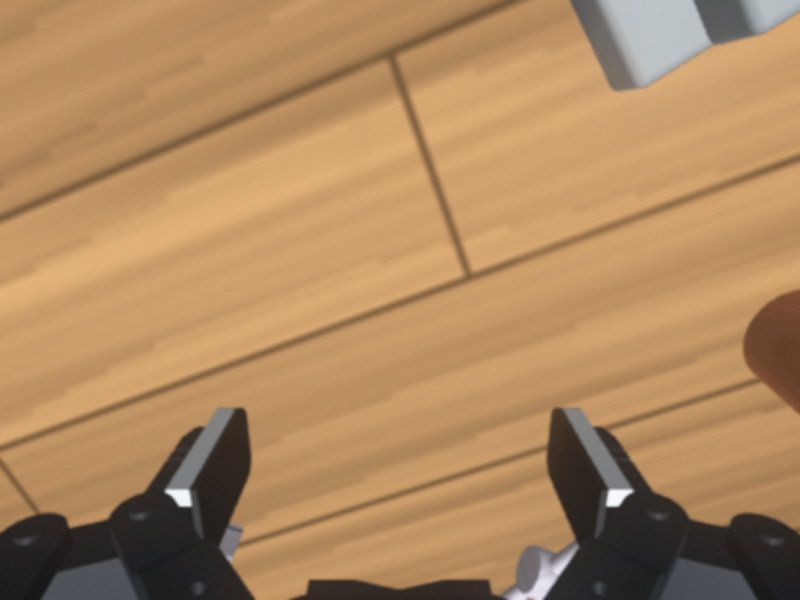

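```bash
cat > h.py <<'E'
from rig import env, imaging
import cv2, numpy as np
def grab(n):
    c=imaging.read_camera(n); np.savez(f"{n}.npz",**c); return c
def load(n): return dict(np.load(f"{n}.npz"))
def proj(c,P):
    P=np.atleast_2d(P); M=c["camera_from_world"]; q=P@M[:3,:3].T+M[:3,3]
    return np.c_[c["fx"]*q[:,0]/-q[:,2]+c["cx"], c["fy"]*-q[:,1]/-q[:,2]+c["cy"]]
def back(c,u,v,z):
    M=c["camera_from_world"];R=M[:3,:3];o=-R.T@M[:3,3]
    d=R.T@np.array([(u-c["cx"])/c["fx"],-(v-c["cy"])/c["fy"],-1]); return o+d*(z-o[2])/d[2]
def crop(c,u0,v0,w,h,s,name,draw=[]):
    im=c["image"][v0:v0+h,u0:u0+w,::-1]; im=cv2.resize(im,None,fx=s,fy=s,interpolation=cv2.INTER_CUBIC)
    for p,col,cl in draw:
        q=((proj(c,p)-[u0,v0]+0.5)*s-0.5); cv2.polylines(im,[np.round(q*8).astype(np.int32)],cl,col,1,cv2.LINE_AA,3)
    cv2.imwrite(f"pics/{name}.png",im)
def ring(x,y,z,r,n=48,a0=0):
    a=a0+np.arange(n)*2*np.pi/n; return np.c_[x+r*np.cos(a),y+r*np.sin(a),np.full(n,z)]
E
python3 - <<'E'
from h import *
c=grab("top");grab("scene")
crop(c,80,80,160,160,4.5,"t_left") if 0 else None
crop(c,80,90,160,110,5,"t1"); crop(c,190,90,160,110,5,"t2")
crop(c,60,180,160,80,5,"t3"); crop(c,270,180,180,110,4,"t4")
E
```

```text
(no output)
```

View pics/t1.png

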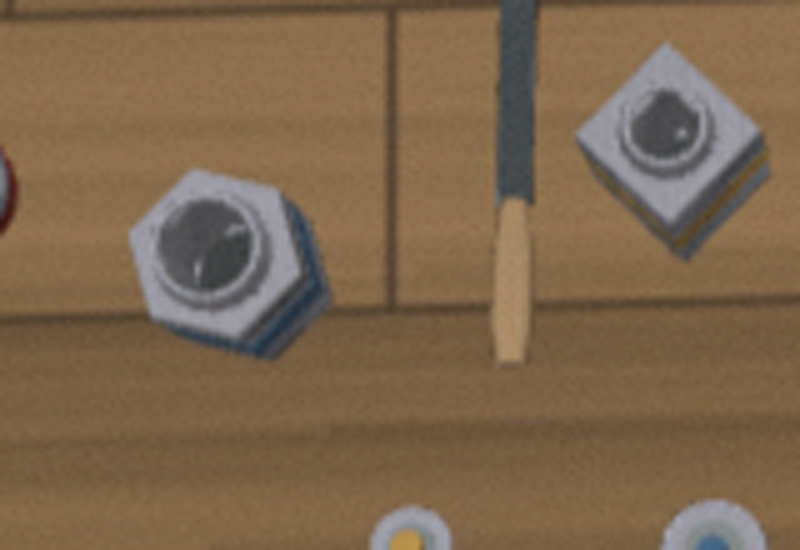

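View pics/t4.png

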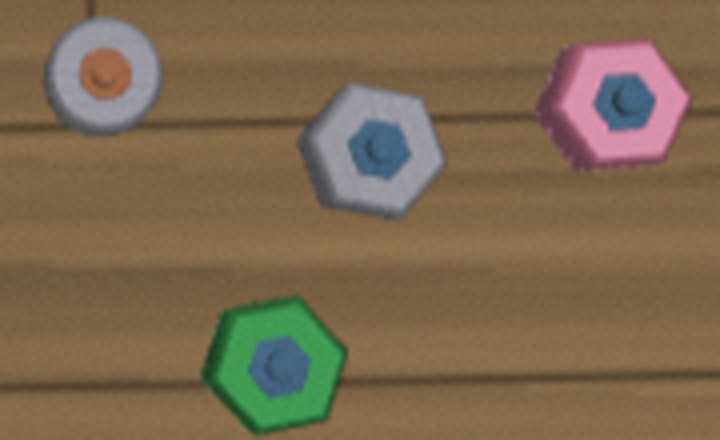

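View pics/t3.png

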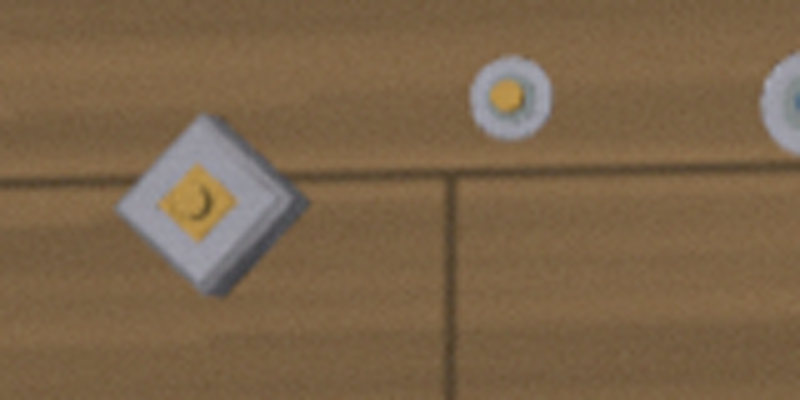

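```bash
cat > fit.py <<'E'
from h import *
from scipy.optimize import minimize
def reg(x,y,z,af,n,yaw,corner):  # across flats
    return ring(x,y,z,af/2/np.cos(np.pi/n),n,yaw+(0 if corner else np.pi/n))
M={}
def model(name,x,y,t,zb=0.0):
    P=[]
    k,s=name.split("_")
    if k in("caddy","cap"):
        af={"hex":.076,"square":.064,"round":.072}[s]; n={"hex":6,"square":4,"round":48}[s]
        h=.04 if k=="cap" else {"hex":.072,"square":.088,"round":.06}[s]
        for z in (0,h): P.append(reg(x,y,zb+z,af,n,t,s=="hex"))
        if k=="cap": P+= [ring(x,y,zb+z,.009) for z in(.04,.058)]
        else:
            r0={"hex":.03,"square":.024,"round":.028}[s]
            P+=[ring(x,y,zb+h,r0),ring(x,y,zb+h+.014,r0-.0035)]
            if s=="round": P.append(ring(x,y,zb+h+.032,.008))
    else:
        r={"wide":.027,"narrow":.021}[s]
        P+=[ring(x,y,zb,r-.012),ring(x,y,zb+.01,r),ring(x,y,zb+.014,r),ring(x,y,zb+.014,.008),ring(x,y,zb+.028,.008)]
    return P
S=6
def hullmask(pts,box):
    u0,v0,w,h=box
    q=cv2.convexHull(((pts-[u0,v0]+.5)*S-.5).astype(np.float32))
    m=np.zeros((h*S,w*S),np.uint8); cv2.fillPoly(m,[np.round(q*16).astype(np.int32)],255,cv2.LINE_AA,4); return m
def objmask(c,box):
    u0,v0,w,h=box
    im=cv2.resize(c["image"][v0:v0+h,u0:u0+w],None,fx=S,fy=S,interpolation=cv2.INTER_CUBIC).astype(float)
    r,g,b=im[...,0],im[...,1],im[...,2]
    m=((b>0.72*r)).astype(np.uint8)
    m=cv2.morphologyEx(m,cv2.MORPH_OPEN,np.ones((9,9),np.uint8))
    n,l,st,ce=cv2.connectedComponentsWithStats(m)
    k=1+np.argmax(st[1:,4]); cs,_=cv2.findContours((l==k).astype(np.uint8),cv2.RETR_EXTERNAL,cv2.CHAIN_APPROX_NONE)
    hl=cv2.convexHull(max(cs,key=cv2.contourArea)); o=np.zeros((h*S,w*S),np.uint8); cv2.fillPoly(o,[hl],255); return o
def fit(c,name,x0,y0,t0,pad=8,zb=0.0):
    p=np.vstack([proj(c,P) for P in model(name,x0,y0,0,zb)]); lo=np.floor(p.min(0)-pad).astype(int); hi=np.ceil(p.max(0)+pad).astype(int)
    box=(lo[0],lo[1],hi[0]-lo[0],hi[1]-lo[1]); om=objmask(c,box).astype(float)/255
    def cost(v):
        q=np.vstack([proj(c,P) for P in model(name,v[0]/1e3,v[1]/1e3,np.radians(v[2]),zb)])
        m=hullmask(q,box).astype(float)/255; return 1-np.minimum(m,om).sum()/np.maximum(m,om).sum()
    best=None; rd="hex" in name or "square" in name; per=60 if "hex" in name else 90
    for t in (np.arange(0,per,15)+t0 if rd else [0]):
        r=minimize(cost,[x0*1e3,y0*1e3,t],method="Nelder-Mead",options=dict(initial_simplex=[[x0*1e3,y0*1e3,t],[x0*1e3+8,y0*1e3,t],[x0*1e3,y0*1e3+8,t],[x0*1e3,y0*1e3,t+8]],xatol=.05,fatol=1e-5))
        if best is None or r.fun<best.fun: best=r
    v=best.x.copy(); v[2]=v[2]%per if rd else 0
    return v,best.fun
E
cat > m1.py <<'E'
from fit import *
ct,cs=load("top"),load("scene")
px={"caddy_hex":(197*.64,217*.64,.08),"caddy_square":(334*.64,182*.64,.1),"caddy_round":(520*.64,188*.64,.08),
"cap_hex":(567*.64,340*.64,.045),"cap_square":(155*.64,344*.64,.045),"cap_round":(462*.64,310*.64,.045),
"stopper_wide":(348*.64,313*.64,.014),"stopper_narrow":(253*.64,311*.64,.014)}
dt=[];ds=[]
for n,(u,v,z) in px.items():
    p=back(ct,u,v,z)
    a,fa=fit(ct,n,p[0],p[1],0); b,fb=fit(cs,n,a[0]/1e3,a[1]/1e3,0)
    print(n,a.round(1),round(fa,3),b.round(1),round(fb,3))
    for P in model(n,a[0]/1e3,a[1]/1e3,np.radians(a[2])): dt.append((P,(0,0,255),True))
    for P in model(n,b[0]/1e3,b[1]/1e3,np.radians(b[2])): ds.append((P,(0,0,255),True))
crop(ct,70,85,320,180,2.5,"fit_t",dt); crop(cs,150,140,260,140,3,"fit_s",ds)
E
python3 m1.py
```

```text
caddy_hex [603.3 254.3  14.7] 0.016 [602.3 255.9  11.4] 0.026
caddy_square [654.4  30.7  44.4] 0.138 [600.9  69.2  44.7] 0.328
caddy_round [ 643.  -258.5    0. ] 0.138 [ 602.9 -246.     0. ] 0.298
cap_hex [ 405.  -329.    17.9] 0.016 [ 406.4 -329.5   14.6] 0.063
cap_square [410.8 317.2  46.7] 0.025 [412.3 317.8  46.6] 0.064
cap_round [ 454.6 -165.2    0. ] 0.017 [ 455.2 -164.9    0. ] 0.078
stopper_wide [455.9  16.5   0. ] 0.044 [455.   17.5   0. ] 0.026
stopper_narrow [462.  169.3   0. ] 0.043 [460.9 170.1   0. ] 0.149
```

View pics/fit_t.png

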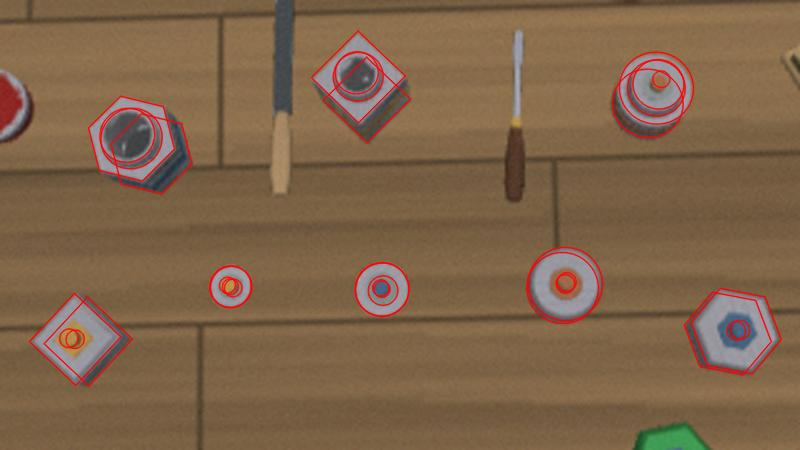

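View pics/fit_s.png

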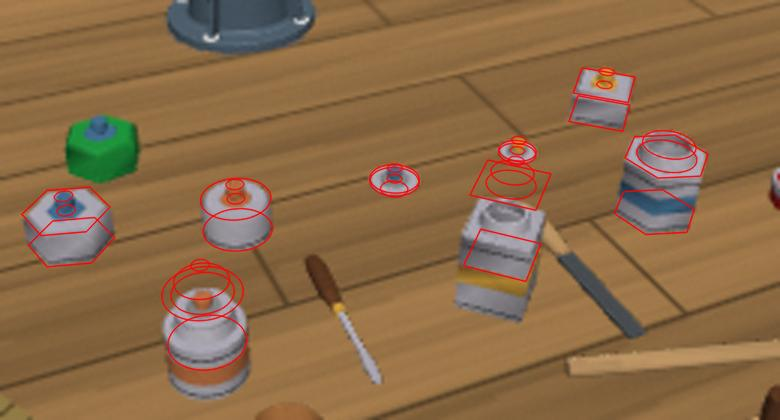

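```bash
python3 - <<'E'
s=open('fit.py').read()
a=s.index("    k=1+np.argmax(st[1:,4])"); b=s.index("    hl=cv2.convexHull(")
s=s[:a]+"""    H,W=m.shape
    ks=[k for k in range(1,n) if st[k,4]>0.04*st[1:,4].max() and st[k,0]>0 and st[k,1]>0 and st[k,0]+st[k,2]<W and st[k,1]+st[k,3]<H] or [1+np.argmax(st[1:,4])]
    cs,_=cv2.findContours(np.isin(l,ks).astype(np.uint8),cv2.RETR_EXTERNAL,cv2.CHAIN_APPROX_NONE)
    hl=cv2.convexHull(np.vstack(cs))
"""+s[b:].split("\n",1)[0].split("; ",1)[1].join(["    ","\n"])+s[b:].split("\n",1)[1]
s=s.replace("def fit(c,name,x0,y0,t0,pad=8","def fit(c,name,x0,y0,t0,pad=12")
open('fit.py','w').write(s)
E
sed -n 32,50p fit.py; python3 m1.py
```

```text
m=cv2.morphologyEx(m,cv2.MORPH_OPEN,np.ones((9,9),np.uint8))
    n,l,st,ce=cv2.connectedComponentsWithStats(m)
    H,W=m.shape
    ks=[k for k in range(1,n) if st[k,4]>0.04*st[1:,4].max() and st[k,0]>0 and st[k,1]>0 and st[k,0]+st[k,2]<W and st[k,1]+st[k,3]<H] or [1+np.argmax(st[1:,4])]
    cs,_=cv2.findContours(np.isin(l,ks).astype(np.uint8),cv2.RETR_EXTERNAL,cv2.CHAIN_APPROX_NONE)
    hl=cv2.convexHull(np.vstack(cs))
    o=np.zeros((h*S,w*S),np.uint8); cv2.fillPoly(o,[hl],255); return o
def fit(c,name,x0,y0,t0,pad=12,zb=0.0):
    p=np.vstack([proj(c,P) for P in model(name,x0,y0,0,zb)]); lo=np.floor(p.min(0)-pad).astype(int); hi=np.ceil(p.max(0)+pad).astype(int)
    box=(lo[0],lo[1],hi[0]-lo[0],hi[1]-lo[1]); om=objmask(c,box).astype(float)/255
    def cost(v):
        q=np.vstack([proj(c,P) for P in model(name,v[0]/1e3,v[1]/1e3,np.radians(v[2]),zb)])
        m=hullmask(q,box).astype(float)/255; return 1-np.minimum(m,om).sum()/np.maximum(m,om).sum()
    best=None; rd="hex" in name or "square" in name; per=60 if "hex" in name else 90
    for t in (np.arange(0,per,15)+t0 if rd else [0]):
        r=minimize(cost,[x0*1e3,y0*1e3,t],method="Nelder-Mead",options=dict(initial_simplex=[[x0*1e3,y0*1e3,t],[x0*1e3+8,y0*1e3,t],[x0*1e3,y0*1e3+8,t],[x0*1e3,y0*1e3,t+8]],xatol=.05,fatol=1e-5))
        if best is None or r.fun<best.fun: best=r
    v=best.x.copy(); v[2]=v[2]%per if rd else 0
    return v,best.fun
caddy_hex [603.3 254.3  14.7] 0.016 [602.3 255.9  11.4] 0.026
caddy_square [653.3  30.   45.2] 0.025 [650.9  31.4  46. ] 0.024
caddy_round [ 643.  -258.5    0. ] 0.138 [ 637.8 -255.5    0. ] 0.03
cap_hex [ 405.  -329.    17.9] 0.016 [ 406.4 -329.5   14.6] 0.063
cap_square [410.8 317.2  46.7] 0.025 [412.3 317.8  46.6] 0.064
cap_round [ 454.6 -165.2    0. ] 0.017 [ 455.2 -164.9    0. ] 0.078
stopper_wide [455.9  16.5   0. ] 0.044 [455.   17.5   0. ] 0.026
stopper_narrow [462.  169.3   0. ] 0.043 [460.9 170.1   0. ] 0.149
```

View pics/fit_t.png

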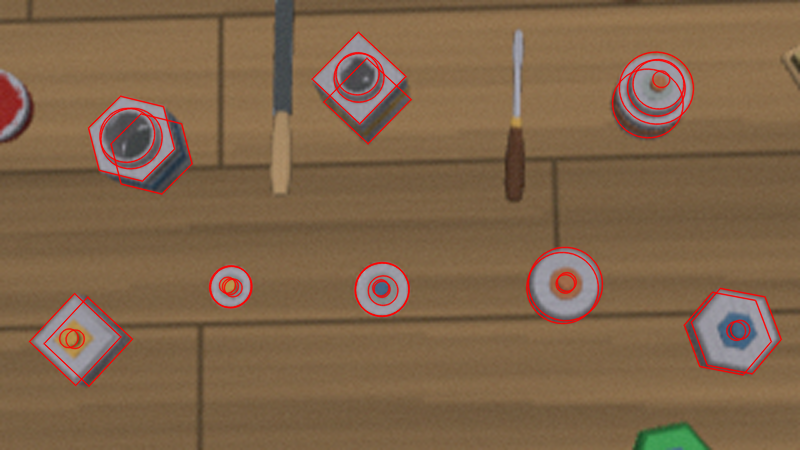

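View pics/fit_s.png

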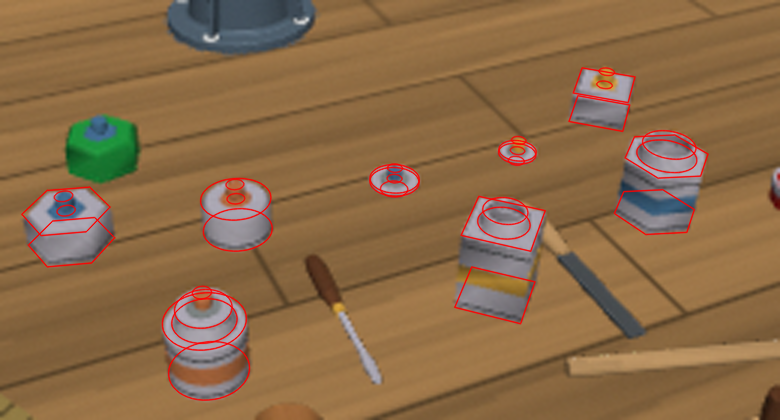

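Request:
{"api": "servo_tool", "payload": {"rows": [-0.1,20,-34,-7,0,-0.1,20,-34,-7,0,-0.1,20,-34,-7,0,-0.1,20,-34,-7,0,-0.1,20,-34,-7,0,-0.1,20,-34,-7,0,-0.1,20,-34,-7,0,-0.1,20,-34,-7,0,-0.1,20,-34,-7,0,-0.1,20,-34,-7,0,-0.1,20,-34,-7,0,-0.1,17,-39,-7,0], "grip_force": 40}}

```text
time_s: 1.45
ee_pos: [0.4631, 0.169, 0.1472]
ee_rot: [0.183, 0.983, 0.0, 0.001]
contact_force: [0.1, -0.0, -0.4]
grip_width: 0.0383
```

```bash
cat > w.py <<'E'
import sys
from fit import *
c=grab("wrist"); o=env.get_obs(); print(o["time_s"],o["ee_pos"].round(4),o["grip_width"].round(4))
ds=[]
for a in sys.argv[2:]:
    n,x,y,t,zb=a.split(","); x,y,t,zb=map(float,(x,y,t,zb))
    for P in model(n,x/1e3,y/1e3,np.radians(t),zb/1e3): ds.append((P,(0,0,255),True))
crop(c,0,0,512,384,1.5,sys.argv[1],ds)
E
python3 w.py w1 stopper_narrow,461.5,169.7,0,0; python3 -c "
from fit import *
print(fit(load('wrist'),'stopper_narrow',.4615,.1697,0,40))"
```

```text
(array([462.84119897, 170.07920057,   0.        ]), np.float64(0.015208347419049195))Traceback (most recent call last):
  File "w.py", line 3, in <module>
    c=grab("wrist"); o=env.get_obs(); print(o["time_s"],o["ee_pos"].round(4),o["grip_width"].round(4))
                                                                             ^^^^^^^^^^^^^^^^^^^^^
AttributeError: 'float' object has no attribute 'round'
```

```bash
sed -i 's/o\["grip_width"\].round(4)/round(o["grip_width"],4)/' w.py; python3 w.py w1 stopper_narrow,462.8,170,0,0
```

```text
1.55 [0.4644 0.1663 0.1467] 0.0385
```

View pics/w1.png

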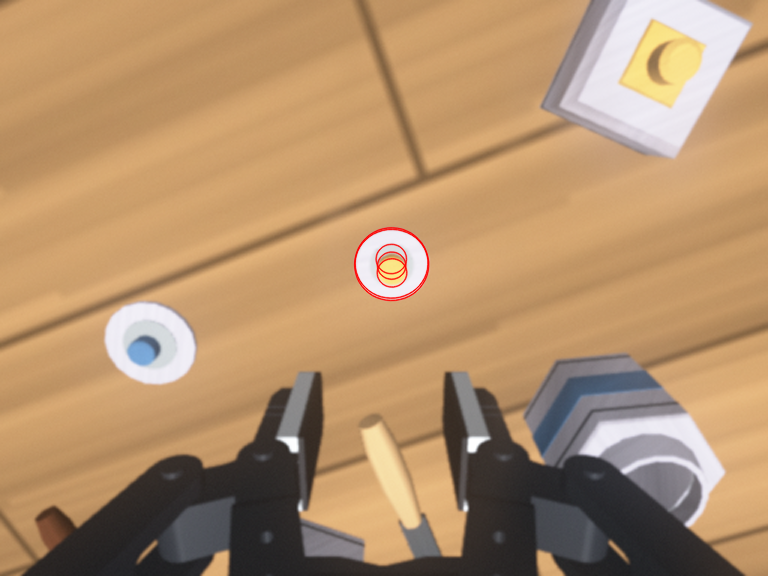

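Request:
{"api": "servo_tool", "payload": {"rows": [-0.1,0,1,-38,0,-0.1,0,0,-38,0,-0.1,0,0,-34,0,-0.1,0,0,-12,0,-0.1,0,0,-8,0,-0.1,0,0,0,0]}}

```text
time_s: 2.15
ee_pos: [0.4617, 0.1716, 0.0172]
ee_rot: [0.183, 0.983, -0.0, -0.0]
contact_force: [0.3, -0.0, 0.3]
grip_width: 0.0385
```

Request:
{"api": "servo_tool", "payload": {"rows": [-1,0,0,0,0,-1,0,0,0,0,-1,0,0,0,0,-1,0,0,0,0,-1,0,0,0,0], "grip_force": 40}}

```text
time_s: 2.65
ee_pos: [0.4626, 0.1714, 0.0185]
ee_rot: [0.183, 0.983, 0.0, 0.001]
contact_force: [0.3, 1.1, 6.7]
grip_width: 0.0128
```

```bash
python3 w.py w2
```

```text
2.7 [0.4627 0.1714 0.0185] 0.013
```

View pics/w2.png

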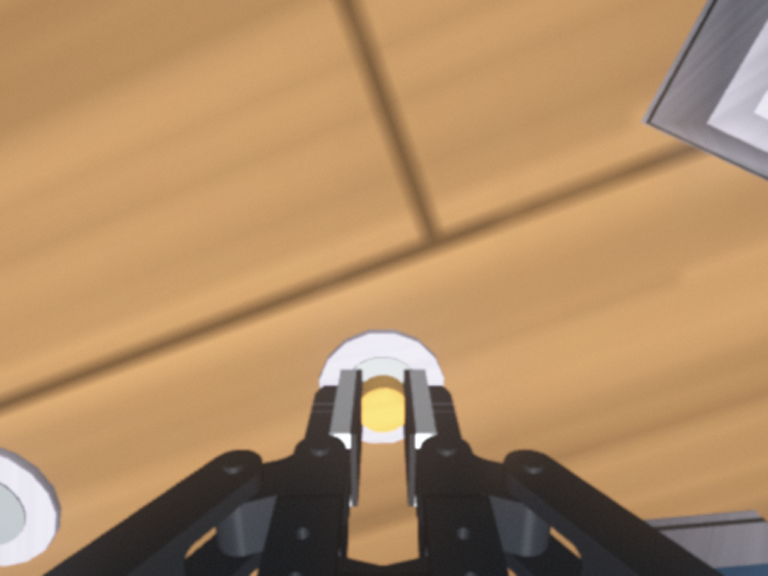

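Request:
{"api": "servo_tool", "payload": {"rows": [-1,0,0,15,0,-1,0,0,40,0,-1,0,0,40,0,-1,0,0,40,0,-1,30,-22,10,0,-1,30,-22,0,0,-1,30,-22,0,0,-1,0,0,0,0,-1,0,0,0,0]}}

```text
time_s: 3.6
ee_pos: [0.5514, 0.1046, 0.1621]
ee_rot: [0.184, 0.983, 0.0, -0.001]
contact_force: [-0.6, 0.3, -1.2]
grip_width: 0.0134
```

```bash
python3 w.py w3 caddy_square,652.1,30.7,45.3,0; python3 -c "
from fit import *
print(fit(load('wrist'),'caddy_square',.652,.031,0,20))"
```

```text
3.65 [0.5503 0.1052 0.1619] 0.013
(array([646.10579865,  31.32313571,  17.87018323]), np.float64(0.44848085973110174))
```

View pics/w3.png

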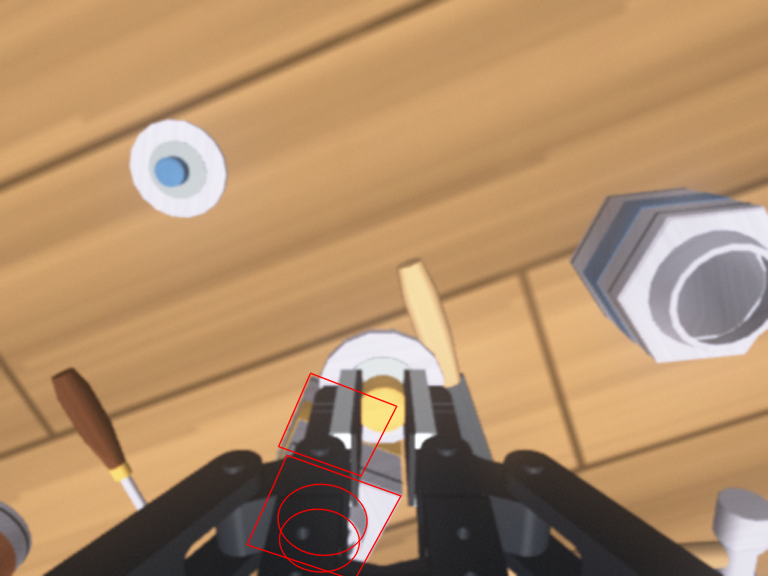

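```bash
python3 w.py w4 stopper_narrow,551,105,0,144 caddy_hex,602.8,255.1,13,0; python3 -c "
from fit import *
c=load('wrist')
print(fit(c,'stopper_wide',.4555,.017,0,20))
print(fit(c,'caddy_hex',.6028,.255,0,10))"
```

```text
3.7 [0.55   0.1056 0.1619] 0.0125
(array([456.33203364,  17.10535704,   0.        ]), np.float64(0.012571119746210169))
(array([603.39159019, 254.87860765,  15.60827986]), np.float64(0.07944701617075456))
```

View pics/w4.png

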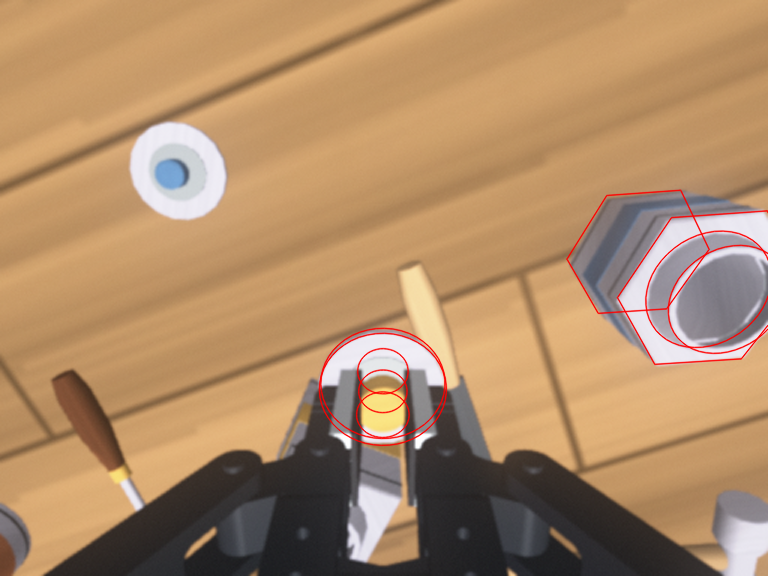

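Request:
{"api": "servo_tool", "payload": {"rows": [-1,33,-25,0,0,-1,33,-25,0,0,-1,34,-24,-10,0,-1,0,0,-10,0,-1,0,0,0,0,-1,0,0,0,0]}}

```text
time_s: 4.3
ee_pos: [0.6494, 0.0326, 0.1416]
ee_rot: [0.182, 0.983, 0.0, -0.002]
contact_force: [-0.4, 0.6, -1.0]
grip_width: 0.0129
```

```bash
cat > v.py <<'E'
import sys
from fit import *
# v.py name cam u0 v0 w h scale models...
n,cam=sys.argv[1:3]; u0,v0,w,h=map(int,sys.argv[3:7]); s=float(sys.argv[7])
c=grab(cam); o=env.get_obs(); print(o["time_s"],o["ee_pos"].round(4),round(o["grip_width"],4))
ds=[]
for a in sys.argv[8:]:
    nn,x,y,t,zb=a.split(","); x,y,t,zb=map(float,(x,y,t,zb))
    for P in model(nn,x/1e3,y/1e3,np.radians(t),zb/1e3): ds.append((P,(0,0,255),True))
crop(c,u0,v0,w,h,s,n,ds)
E
python3 v.py s1 scene 270 120 130 140 4 stopper_narrow,652,31,0,124 caddy_square,652.1,30.7,45.5,0;python3 v.py s2 top 150 60 130 140 4 stopper_narrow,652,31,0,124 caddy_square,652.1,30.7,45.5,0
```

```text
4.35 [0.6499 0.0327 0.1422] 0.0132
4.4 [0.6503 0.0326 0.1426] 0.0131
```

View pics/s1.png

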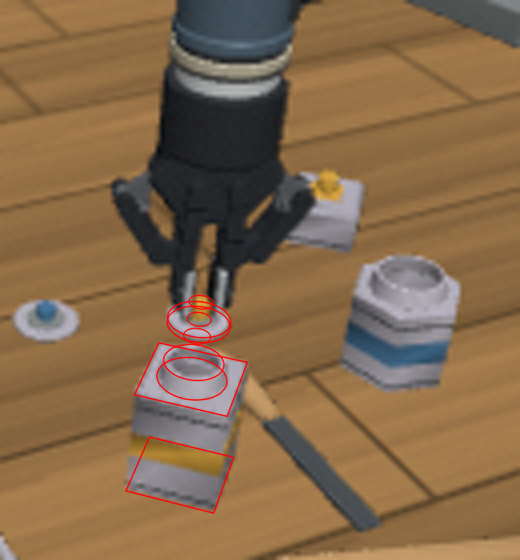

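View pics/s2.png

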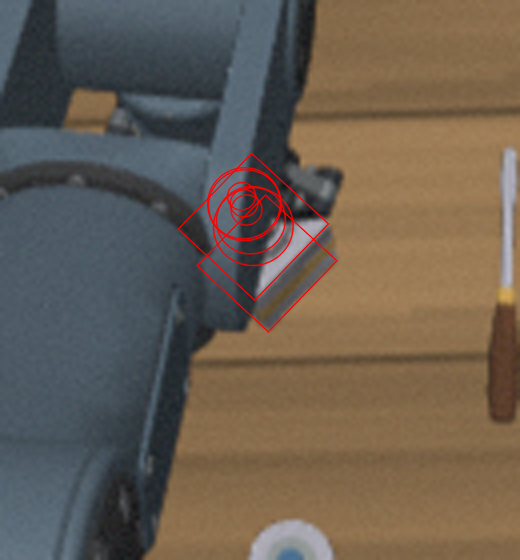

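Request:
{"api": "servo_tool", "payload": {"rows": [-1,1,-1,-14,0,-1,0,0,-6,0,-1,0,0,-5,0,-1,0,0,-4,0,-1,0,0,0,0]}}

```text
time_s: 4.9
ee_pos: [0.6522, 0.0303, 0.1124]
ee_rot: [0.183, 0.983, -0.0, -0.001]
contact_force: [0.4, -0.1, -0.7]
grip_width: 0.0131
```

Request:
{"api": "servo_tool", "payload": {"rows": [-1,0,0,-2,0,-1,0,0,-2,0,-1,0,0,0,0]}}

```text
time_s: 5.2
ee_pos: [0.6531, 0.03, 0.1105]
ee_rot: [0.183, 0.983, -0.0, 0.001]
contact_force: [-1.4, -0.1, 4.0]
grip_width: 0.0131
```

```bash
python3 v.py s3 scene 270 120 130 140 4 stopper_narrow,652,31,0,92
```

```text
5.25 [0.6531 0.03   0.1106] 0.0133
```

View pics/s3.png

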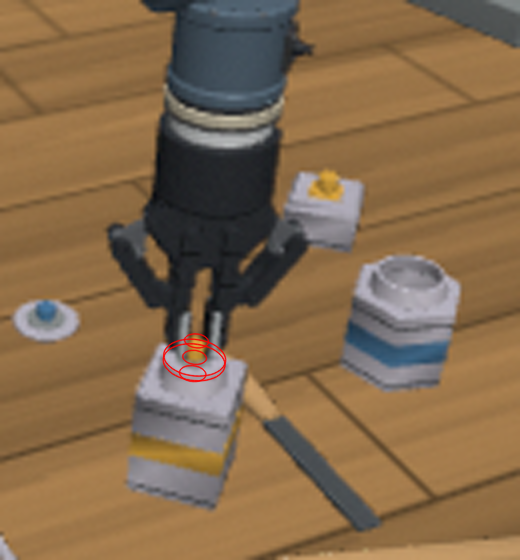

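Request:
{"api": "servo_tool", "payload": {"rows": [-0.2,0,0,0,0,-0.1,0,0,1,0,-0.1,0,0,15,0,-0.1,0,0,40,0,-0.1,-33,-2,6,0,-0.1,-33,-2,0,0,-0.1,-33,-2,0,0,-0.1,-33,-2,0,0,-0.1,-33,-2,0,0,-0.1,-32,-3,-30,0,-0.1,0,0,-30,0,-0.1,0,0,0,0]}}

```text
time_s: 6.45
ee_pos: [0.4534, 0.0175, 0.1099]
ee_rot: [0.183, 0.983, 0.0, -0.003]
contact_force: [1.0, -0.0, -0.8]
grip_width: 0.0382
```

```bash
python3 v.py s4 scene 270 120 130 140 4 stopper_narrow,652,31,0,92; python3 w.py w5 stopper_wide,456.3,17.1,0,0
```

```text
6.5 [0.4555 0.0172 0.1112] 0.0387
6.55 [0.457  0.0169 0.112 ] 0.0381
```

View pics/s4.png

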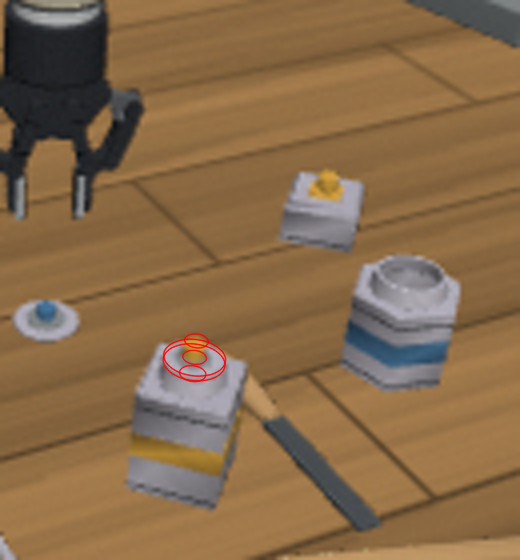

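View pics/w5.png

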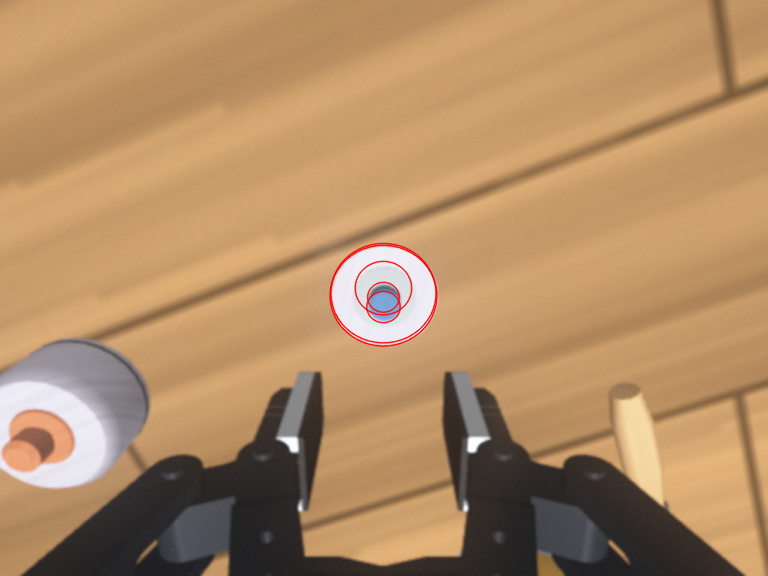

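Request:
{"api": "servo_tool", "payload": {"rows": [-0.1,0,0,-40,0,-0.1,0,0,-34,0,-0.1,0,0,-12,0,-0.1,0,0,-5,0,-0.1,0,0,0,0,-1,0,0,0,0,-1,0,0,0,0,-1,0,0,0,0,-1,0,0,0,0,-1,0,0,0,0]}}

```text
time_s: 7.55
ee_pos: [0.457, 0.0171, 0.0215]
ee_rot: [0.183, 0.983, 0.0, 0.002]
contact_force: [1.3, 1.3, 7.6]
grip_width: 0.0128
```

Request:
{"api": "servo_tool", "payload": {"rows": [-1,0,0,15,0,-1,0,0,40,0,-1,0,0,45,0,-1,0,0,30,0,-1,18,30,10,0,-1,18,30,0,0,-1,18,30,0,0,-1,18,30,0,0,-1,18,30,0,0,-1,18,30,0,0,-1,18,30,0,0,-1,20,28,0,0]}}

```text
time_s: 8.75
ee_pos: [0.6014, 0.2565, 0.1605]
ee_rot: [0.183, 0.983, -0.0, -0.0]
contact_force: [-0.3, 0.9, -0.5]
grip_width: 0.0123
```

Request:
{"api": "servo_tool", "payload": {"rows": [-1,0,0,-15,0,-1,0,0,-15,0,-1,0,0,0,0,-1,0,0,0,0]}}

```text
time_s: 9.15
ee_pos: [0.6002, 0.2539, 0.1292]
ee_rot: [0.183, 0.983, -0.001, -0.002]
contact_force: [-0.1, -0.0, -1.2]
grip_width: 0.0126
```

```bash
python3 v.py s5 scene 300 100 130 140 4 stopper_wide,603.1,255,0,112 caddy_hex,602.8,255.1,13.5,0;python3 w.py w6
```

```text
9.2 [0.601  0.2541 0.1301] 0.0124
9.25 [0.6015 0.2543 0.1306] 0.0124
```

View pics/s5.png

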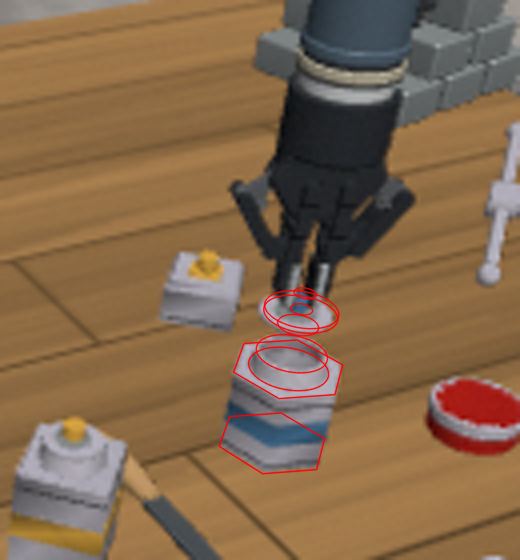

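View pics/w6.png

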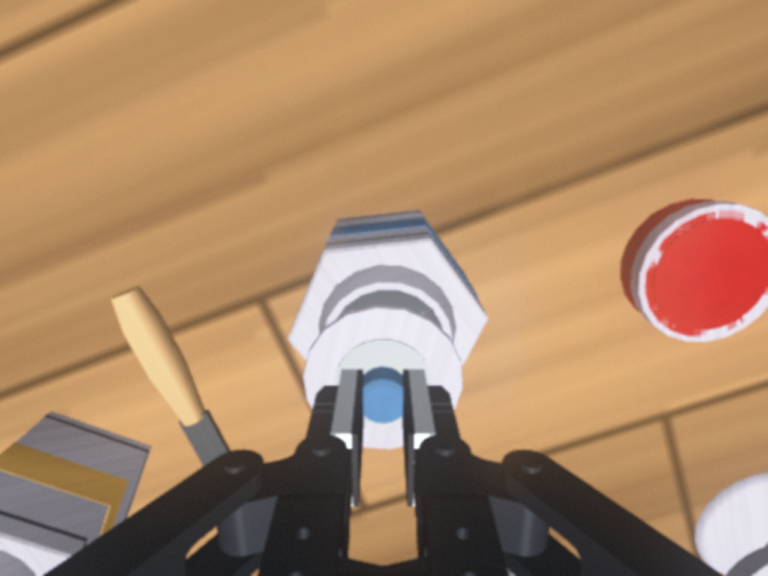

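Request:
{"api": "servo_tool", "payload": {"rows": [-1,1,0.5,-10,0,-1,0,0,-8,0,-1,0,0,-7,0,-1,0,0,-5,0,-1,0,0,0,0]}}

```text
time_s: 9.75
ee_pos: [0.6019, 0.2555, 0.099]
ee_rot: [0.183, 0.983, -0.0, -0.001]
contact_force: [-0.9, 0.5, -1.3]
grip_width: 0.0125
```

Request:
{"api": "servo_tool", "payload": {"rows": [-1,0,0,-2,0,-1,0,0,-2,0,-1,0,0,0,0]}}

```text
time_s: 10.05
ee_pos: [0.603, 0.2559, 0.0975]
ee_rot: [0.183, 0.983, 0.0, 0.0]
contact_force: [-2.0, -0.3, 3.8]
grip_width: 0.0119
```

Request:
{"api": "servo_tool", "payload": {"rows": [-0.2,0,0,0,0,-0.1,0,0,1,0,-0.1,0,0,15,0,-0.1,0,0,40,0,-0.1,-32,10,0,0,-0.1,-32,10,0,0,-0.1,-32,10,0,0,-0.1,-32,10,0,0,-0.1,-32,10,0,0,-0.1,-32,11,-40,0,-0.1,0,0,0,0,-0.1,0,0,0,0]}}

```text
time_s: 11.25
ee_pos: [0.4117, 0.3165, 0.1144]
ee_rot: [0.182, 0.983, -0.0, -0.0]
contact_force: [0.8, 0.3, 0.4]
grip_width: 0.0384
```

```bash
python3 v.py s6 scene 300 100 130 140 4 stopper_wide,603,255.5,0,76; python3 w.py w7 cap_square,411.5,317.5,46.6,0;python3 -c "
from fit import *
c=load('wrist')
print(fit(c,'cap_square',.4115,.3175,0,20))"
```

```text
11.3 [0.4134 0.3168 0.115 ] 0.0387
11.35 [0.4142 0.3168 0.1152] 0.0385
(array([410.42829947, 319.34436083,  46.79429033]), np.float64(0.040760022347532954))
```

View pics/s6.png

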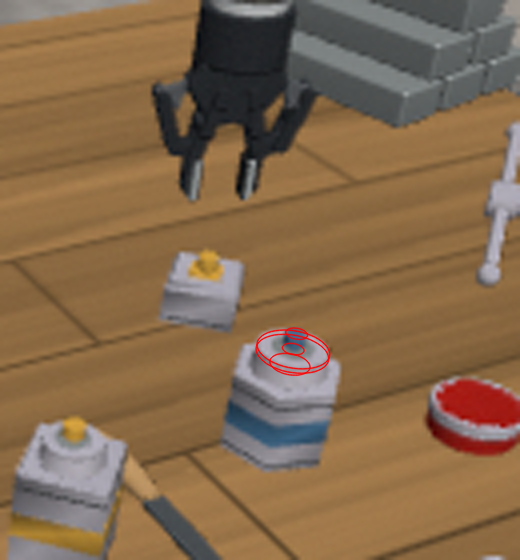

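View pics/w7.png

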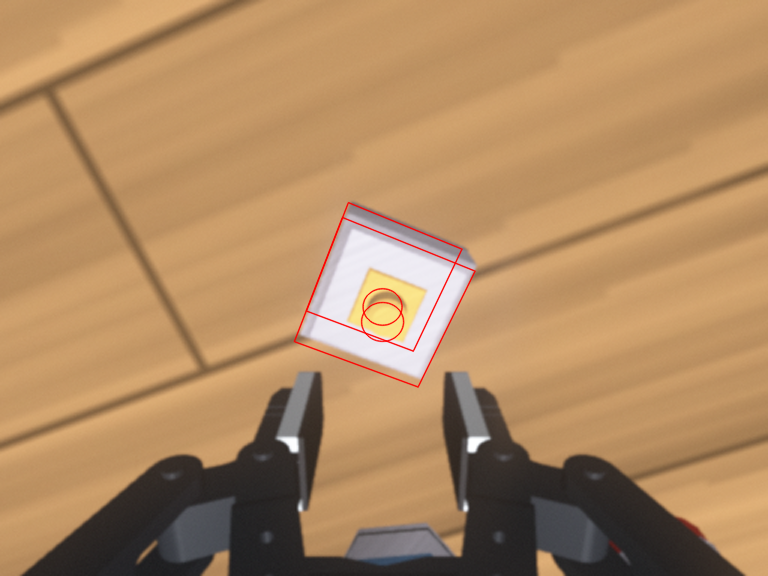

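Request:
{"api": "servo_tool", "payload": {"rows": [-0.1,-1,1.5,-35,0,-0.1,0,0,-25,0,-0.1,0,0,-9,0,-0.1,0,0,-2,0,-0.1,0,0,0,0,-1,0,0,0,0,-1,0,0,0,0,-1,0,0,0,0,-1,0,0,0,0,-1,0,0,0,0], "grip_force": 60}}

```text
time_s: 12.35
ee_pos: [0.4124, 0.3183, 0.0443]
ee_rot: [0.183, 0.983, 0.001, 0.001]
contact_force: [1.8, -0.0, 6.2]
grip_width: 0.0148
```

Request:
{"api": "servo_tool", "payload": {"rows": [-1,0,0,15,0,-1,0,0,20,0,-1,0,0,0,0]}}

```text
time_s: 12.65
ee_pos: [0.412, 0.3183, 0.0798]
ee_rot: [0.183, 0.983, 0.001, 0.001]
contact_force: [1.0, 0.5, -1.8]
grip_width: 0.0142
```

```bash
python3 w.py w8 cap_square,411.5,318,46.6,35; python3 -c "
from fit import *
c=load('wrist')
print(fit(c,'cap_square',.4115,.318,0,20,.035))"
```

```text
12.7 [0.4115 0.318  0.0788] 0.0146
(array([416.31679449, 315.45181138,  31.84024274]), np.float64(0.4026900362761725))
```

View pics/w8.png

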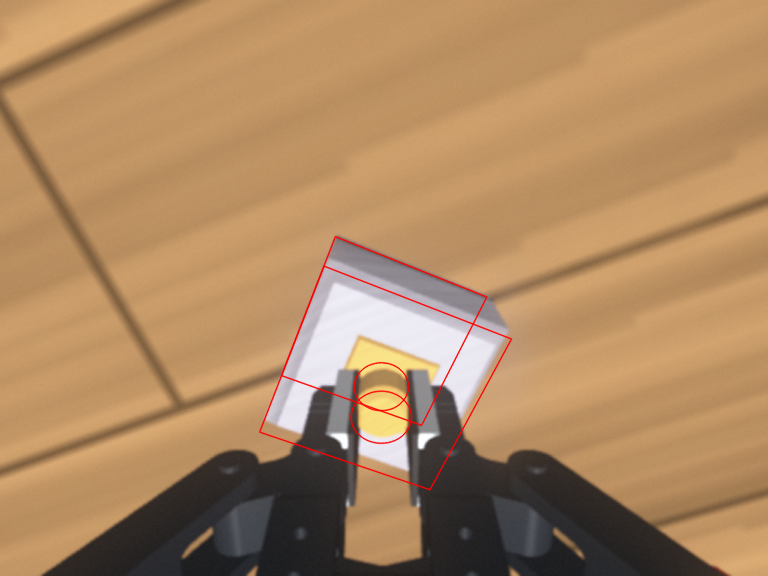

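```bash
cat > m2.py <<'E'
from fit import *
import sys
ct,cs=grab("top"),grab("scene")
G={"hex":(.603,.255),"square":(.652,.031),"round":(.639,-.256)}
for k in sys.argv[1:]:
    for c in(ct,cs): v,f=fit(c,"caddy_"+k,*G[k],0,14); print(k,v.round(1),round(f,3))
crop(ct,0,0,512,384,1.5,"m2t"); crop(cs,0,0,512,384,1.5,"m2s")
E
python3 m2.py square hex round
```

```text
square [653.2  30.1  45. ] 0.024
square [650.6  31.7  45.7] 0.022
hex [603.3 254.4  14.7] 0.017
hex [600.4 257.6  11.6] 0.041
round [ 641.6 -257.2    0. ] 0.137
round [ 637.6 -255.4    0. ] 0.031
```

View pics/m2t.png

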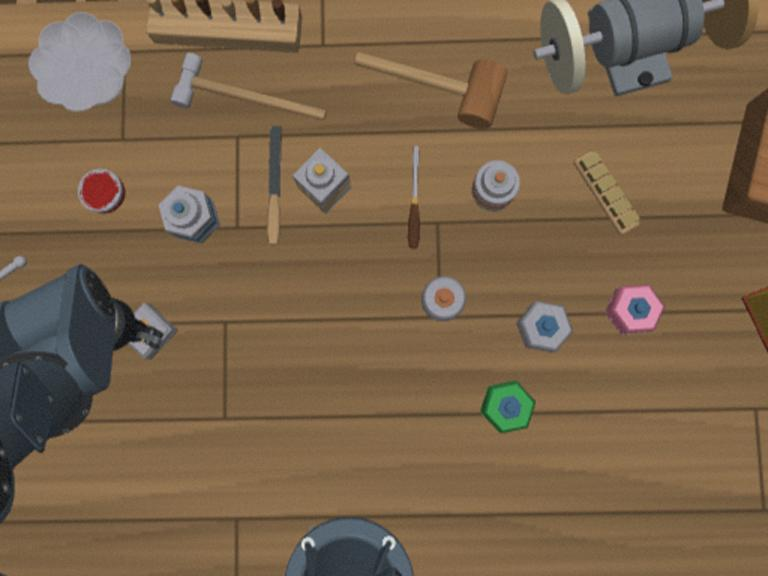

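Request:
{"api": "servo_tool", "payload": {"rows": [-1,0,0,38,0,-1,0,0,38,0,-1,0,0,36,0,-1,27,-32,0,-1.2,-1,27,-32,0,0,-1,27,-32,0,0,-1,27,-32,0,0,-1,27,-32,0,0,-1,27,-32,0,0,-1,27,-32,0,0,-1,27,-32,0,0,-1,24,-31,0,0]}}

```text
time_s: 14.0
ee_pos: [0.6515, 0.0291, 0.1881]
ee_rot: [0.193, 0.981, -0.0, -0.001]
contact_force: [0.3, 0.7, -1.7]
grip_width: 0.0145
```

Request:
{"api": "servo_tool", "payload": {"rows": [-1,0,0,-10,0,-1,0,0,0,0,-1,0,0,0,0]}}

```text
time_s: 14.3
ee_pos: [0.6493, 0.0315, 0.1783]
ee_rot: [0.193, 0.981, 0.0, -0.002]
contact_force: [-0.9, -0.4, -1.4]
grip_width: 0.0147
```

```bash
python3 v.py s7 scene 250 80 150 150 4 caddy_square,652.1,30.7,45.4,0 cap_square,652,31,45.4,137; python3 w.py w9 cap_square,652,31,45.4,137 caddy_square,652.1,30.7,45.4,0
```

```text
14.35 [0.6497 0.0319 0.1791] 0.0145
14.4 [0.65   0.032  0.1797] 0.0145
```

View pics/s7.png

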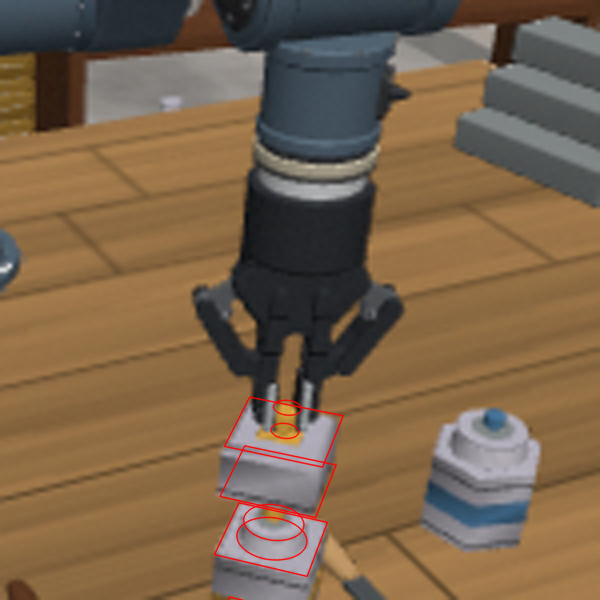

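View pics/w9.png

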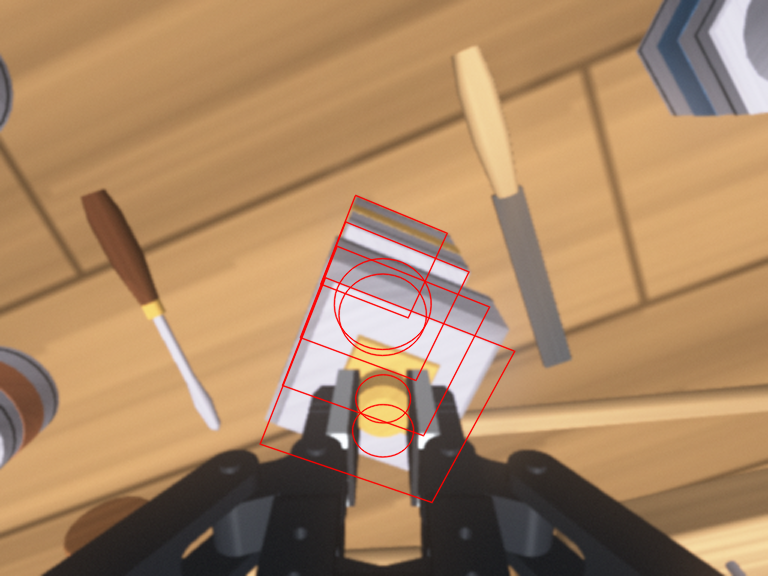

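Request:
{"api": "servo_tool", "payload": {"rows": [-1,1,-0.5,-10,0,-1,0,0,-12,0,-1,0,0,-10,0,-1,0,0,-6,0,-1,0,0,0,0]}}

```text
time_s: 14.9
ee_pos: [0.6511, 0.0304, 0.1404]
ee_rot: [0.193, 0.981, -0.0, -0.002]
contact_force: [0.1, 0.5, -1.6]
grip_width: 0.0149
```

```bash
python3 v.py s8 scene 250 80 150 150 4 caddy_square,652.1,30.7,45.4,0
```

```text
14.95 [0.6517 0.0303 0.1412] 0.0151
```

View pics/s8.png

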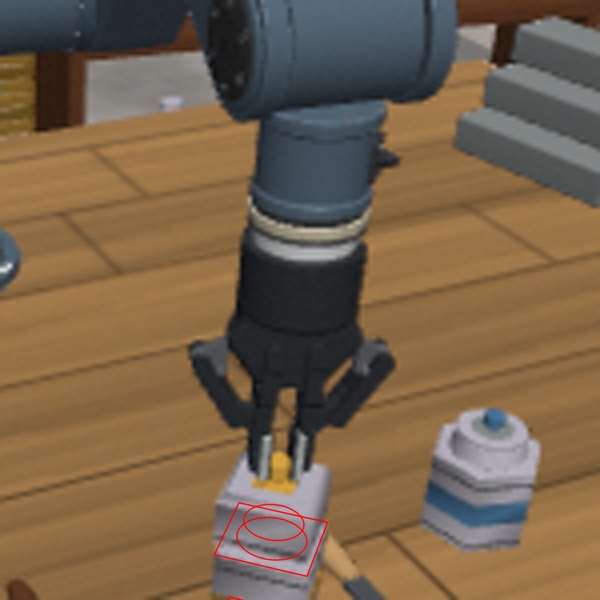

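No contact so far (TCP z 141, seat about 132). Down slowly.

Request:
{"api": "servo_tool", "payload": {"rows": [-1,0,0,-3,0,-1,0,0,-3,0,-1,0,0,-2,0,-1,0,0,-1,0,-1,0,0,0,0]}}

```text
time_s: 15.45
ee_pos: [0.6521, 0.0302, 0.133]
ee_rot: [0.193, 0.981, -0.0, -0.0]
contact_force: [-0.3, 1.0, -0.7]
grip_width: 0.0147
```

```bash
python3 v.py s9 scene 250 100 130 130 4.5 ; python3 w.py w10 cap_square,652.1,30.7,45.4,88
```

```text
15.5 [0.6522 0.0302 0.1331] 0.0143
15.55 [0.6522 0.0301 0.1332] 0.0147
```

View pics/s9.png

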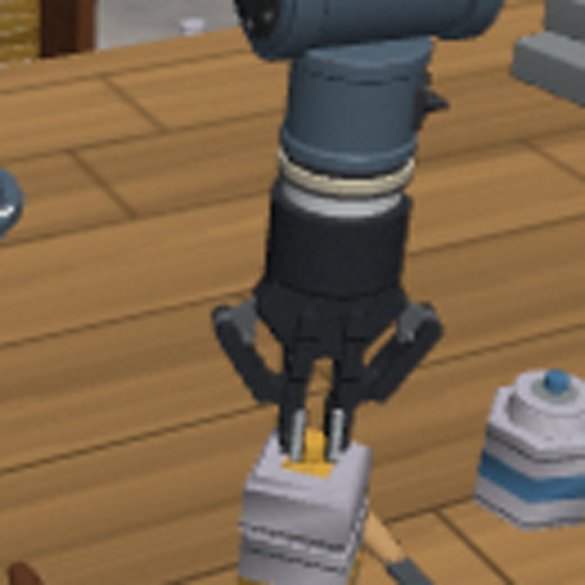

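View pics/w10.png

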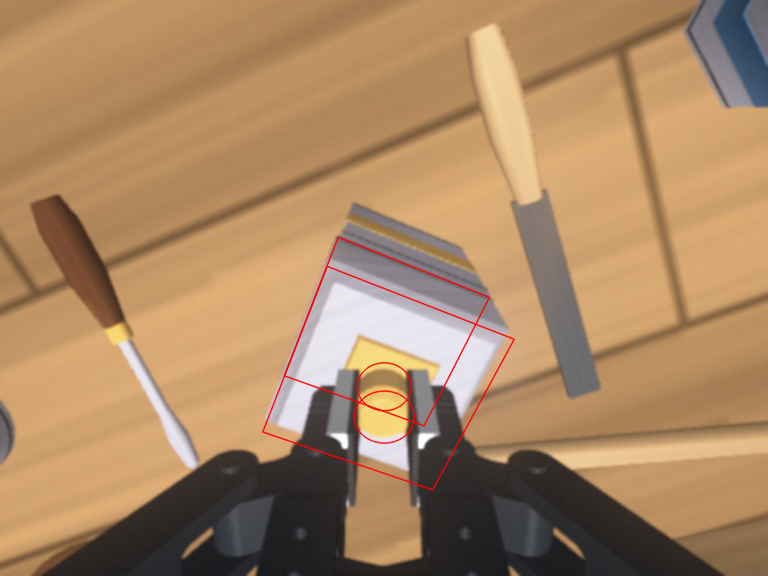

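Request:
{"api": "servo_tool", "payload": {"rows": [-1,0,0,-1,0,-1,0,0,-1,0,-1,0,0,0,0]}}

```text
time_s: 15.85
ee_pos: [0.6524, 0.0302, 0.1324]
ee_rot: [0.193, 0.981, 0.0, 0.001]
contact_force: [-2.3, -0.0, 4.2]
grip_width: 0.0142
```

Request:
{"api": "servo_tool", "payload": {"rows": [-0.3,0,0,0,0,-0.1,0,0,0,0,-0.1,0,0,10,0,-0.1,0,0,35,0,-0.1,-28,-28,0,0,-0.1,-28,-28,0,0,-0.1,-28,-28,0,0,-0.1,-28,-28,0,0,-0.1,-28,-28,0,0,-0.1,-28,-28,-20,0,-0.1,-29,-27,-40,0,-0.1,0,0,0,0]}}

```text
time_s: 17.05
ee_pos: [0.4536, -0.1625, 0.1182]
ee_rot: [0.195, 0.981, 0.001, -0.004]
contact_force: [-0.8, 0.0, 0.8]
grip_width: 0.0387
```

```bash
python3 v.py s10 scene 250 130 130 130 4.5 caddy_square,652.1,30.7,45.4,0 cap_square,652.1,30.7,45.4,88; python3 w.py w11 cap_round,454.9,-165,0,0
```

```text
17.1 [ 0.4562 -0.1624  0.1196] 0.0382
17.15 [ 0.4582 -0.1624  0.1206] 0.0383
```

View pics/s10.png

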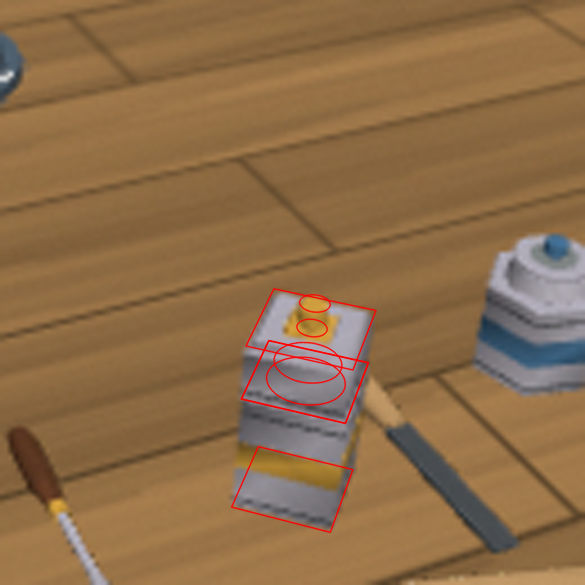

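View pics/w11.png

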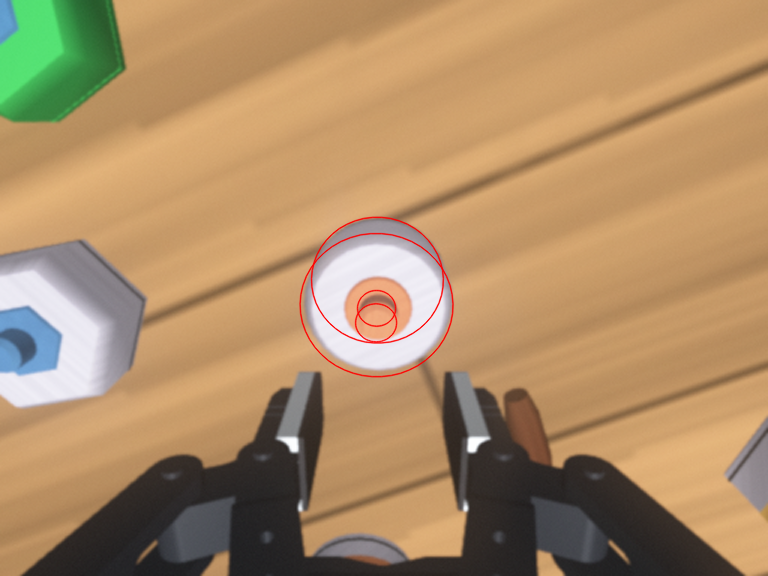

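Request:
{"api": "servo_tool", "payload": {"rows": [-0.1,-1,-2,-30,0,-0.1,0,0,-20,0,-0.1,0,0,0,0,-0.1,0,0,0,0]}}

```text
time_s: 17.55
ee_pos: [0.4588, -0.1636, 0.0714]
ee_rot: [0.192, 0.981, -0.0, 0.001]
contact_force: [-0.5, 0.1, 0.1]
grip_width: 0.0386
```

```bash
python3 w.py w12 cap_round,455,-165,0,0
```

```text
17.6 [ 0.4589 -0.1638  0.0718] 0.0383
```

View pics/w12.png

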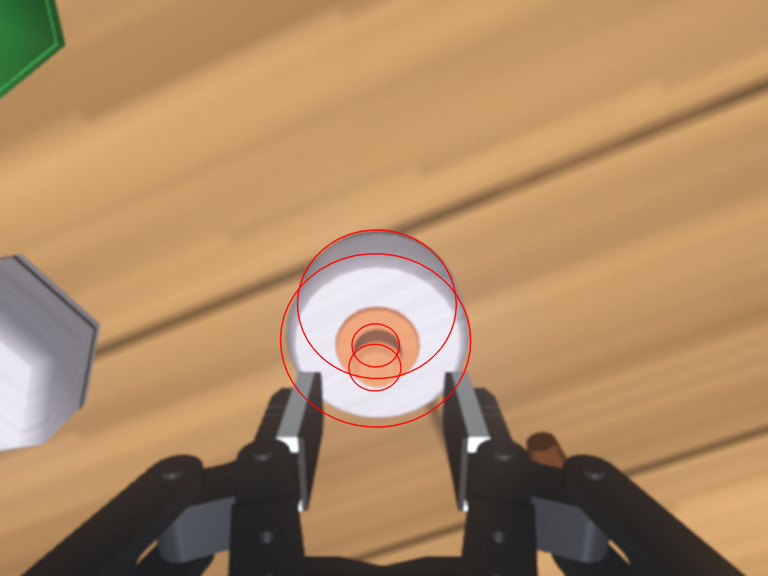

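Request:
{"api": "servo_tool", "payload": {"rows": [-0.1,-3.5,-1.2,-14,0,-0.1,0,0,-10,0,-0.1,0,0,-3,0,-0.1,0,0,0,0,-1,0,0,0,0,-1,0,0,0,0,-1,0,0,0,0,-1,0,0,0,0,-1,0,0,0,0]}}

```text
time_s: 18.5
ee_pos: [0.4543, -0.1651, 0.0441]
ee_rot: [0.193, 0.981, -0.0, 0.001]
contact_force: [1.2, 1.6, 4.7]
grip_width: 0.0145
```

Request:
{"api": "servo_tool", "payload": {"rows": [-1,0,0,15,0,-1,0,0,40,0,-1,0,0,40,0,-1,0,0,30,0,-1,0,0,0,0]}}

```text
time_s: 19.0
ee_pos: [0.456, -0.1664, 0.172]
ee_rot: [0.193, 0.981, -0.002, 0.004]
contact_force: [1.2, -0.5, -2.0]
grip_width: 0.0144
```

```bash
python3 w.py w13;python3 m2.py round
```

```text
19.05 [ 0.4547 -0.1657  0.1701] 0.0143
round [ 642.3 -257.8    0. ] 0.136
round [ 637.6 -255.4    0. ] 0.03
```

View pics/w13.png

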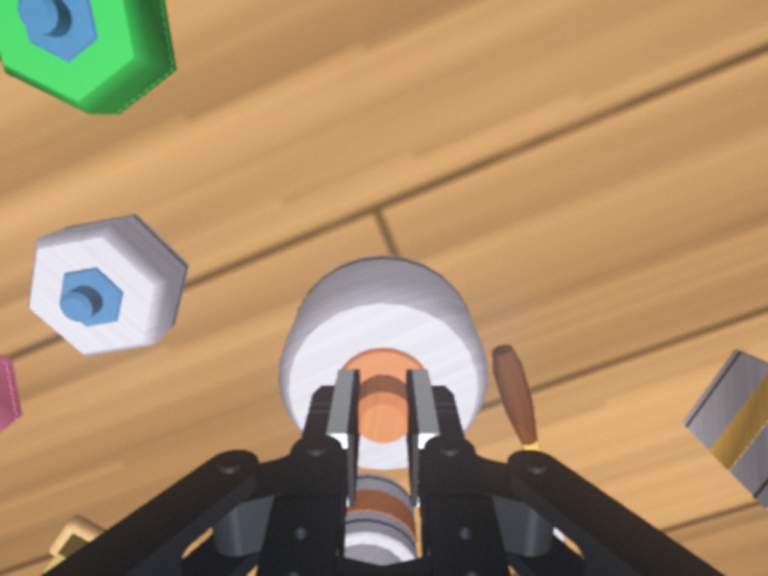

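View pics/m2t.png

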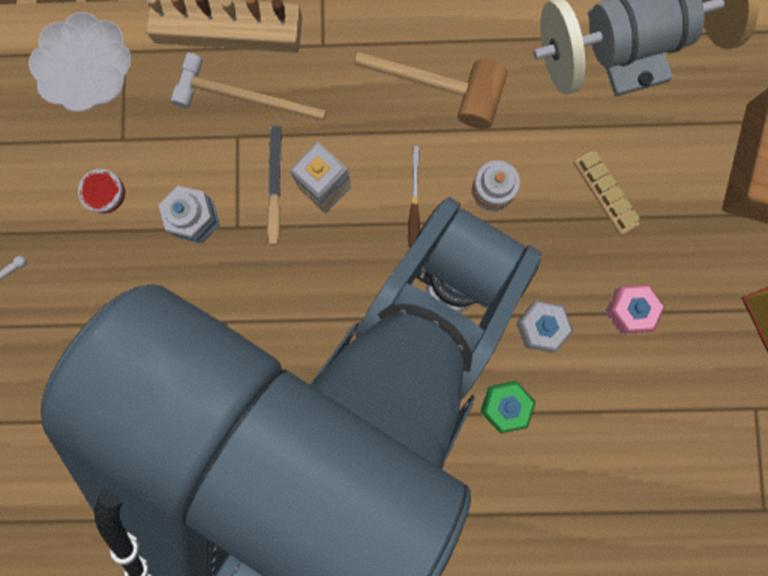

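```bash
python3 - <<'E'
from fit import *
c=load("top")
im=c["image"].astype(int)[105:130,320:348]
r,g,b=im[...,0],im[...,1],im[...,2]
m=(r>1.7*b)&(r>130); v,u=np.nonzero(m); print(m.sum(),u.mean()+320,v.mean()+105, back(c,u.mean()+320,v.mean()+105,.09))
ds=[(P,(0,0,255),True) for P in model("caddy_round",.638,-.2555,0)]
crop(c,300,90,70,60,8,"r_t",ds)
E
```

```text
154 337.16883116883116 111.12337662337663 [ 0.65566706 -0.26676695  0.09      ]
```

View pics/r_t.png

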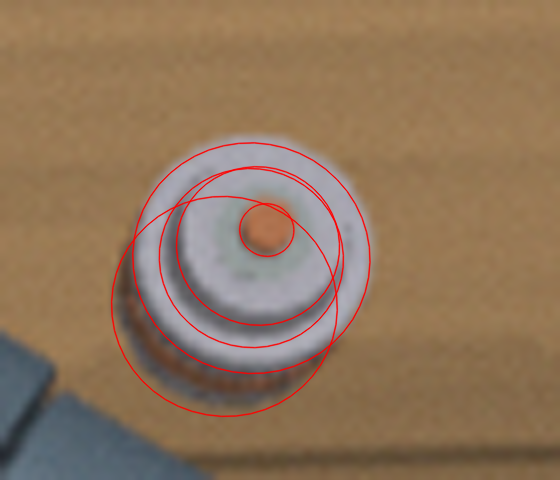

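Request:
{"api": "servo_tool", "payload": {"rows": [-1,31,-15,0,0,-1,31,-15,0,0,-1,31,-15,0,0,-1,31,-15,0,0,-1,31,-15,0,0,-1,29.5,-15.5,0,0,-1,0,0,-15,0,-1,0,0,0,0,-1,0,0,0,0,-1,0,0,0,0]}}

```text
time_s: 20.15
ee_pos: [0.6371, -0.2547, 0.1528]
ee_rot: [0.193, 0.981, 0.0, -0.001]
contact_force: [0.3, -0.2, -2.6]
grip_width: 0.0148
```

```bash
python3 v.py s11 scene 140 120 130 150 4 caddy_round,639,-256,0,0 cap_round,639,-256,0,111
```

```text
20.2 [ 0.6376 -0.255   0.1535] 0.0145
```

View pics/s11.png

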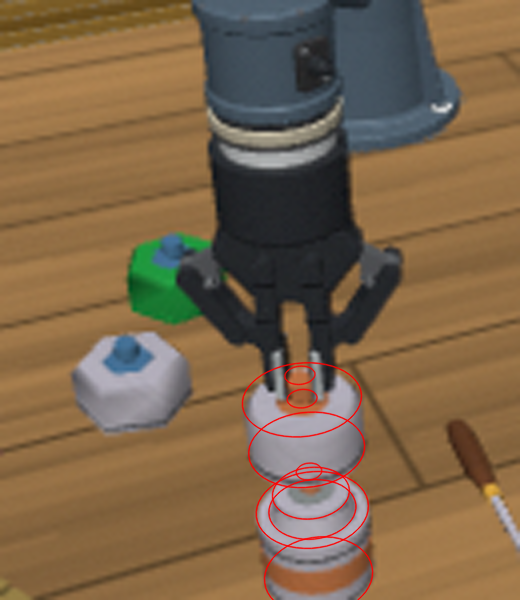

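Request:
{"api": "servo_tool", "payload": {"rows": [-1,1,-0.7,-12,0,-1,0,0,-12,0,-1,0,0,-10,0,-1,0,0,-8,0,-1,0,0,0,0,-1,0,0,0,0]}}

```text
time_s: 20.8
ee_pos: [0.6393, -0.2561, 0.1112]
ee_rot: [0.193, 0.981, 0.0, -0.0]
contact_force: [-0.6, 0.5, -1.8]
grip_width: 0.015
```

```bash
python3 v.py s12 scene 140 120 130 150 4
```

```text
20.85 [ 0.6396 -0.2563  0.1117] 0.0146
```

View pics/s12.png

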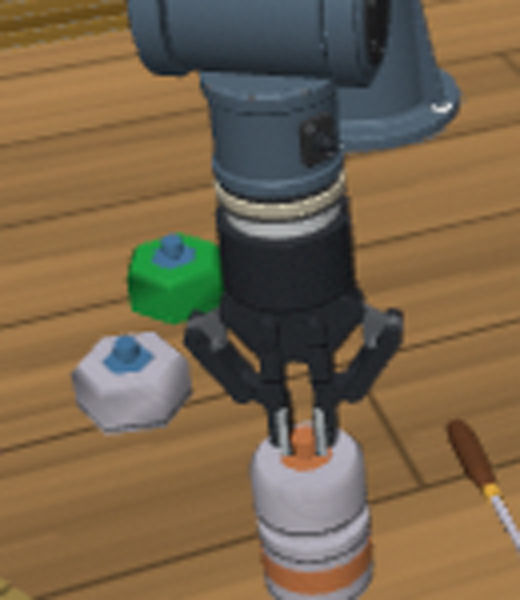

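Request:
{"api": "servo_tool", "payload": {"rows": [-1,0,0,-3,0,-1,0,0,-2,0,-1,0,0,-2,0,-1,0,0,-1,0,-1,0,0,0,0]}}

```text
time_s: 21.35
ee_pos: [0.6394, -0.2561, 0.1041]
ee_rot: [0.193, 0.981, -0.0, 0.0]
contact_force: [-1.3, 1.2, 2.7]
grip_width: 0.0144
```

Request:
{"api": "servo_tool", "payload": {"rows": [-1,0,0,-1,0,-0.3,0,0,0,0,-0.1,0,0,0,0,-0.1,0,0,10,0,-0.1,0,0,35,0,-0.1,-39,-12,0,0,-0.1,-39,-12,0,0,-0.1,-39,-12,0,0,-0.1,-39,-12,0,0,-0.1,-39,-12,-20,0,-0.1,-38.5,-13,-20,0,-0.1,0,0,0,0]}}

```text
time_s: 22.55
ee_pos: [0.4008, -0.3285, 0.1061]
ee_rot: [0.195, 0.981, 0.002, -0.003]
contact_force: [-0.5, 0.4, -0.1]
grip_width: 0.0385
```

Request:
{"api": "servo_tool", "payload": {"rows": [-0.1,0,0,-15,0,-0.1,0,0,0,0,-0.1,0,0,0,0]}}

```text
time_s: 22.85
ee_pos: [0.4068, -0.3294, 0.0931]
ee_rot: [0.193, 0.981, -0.0, 0.0]
contact_force: [0.7, -0.1, -0.4]
grip_width: 0.0386
```

```bash
python3 v.py s13 scene 140 150 130 130 4.5 caddy_round,639,-256,0,0 cap_round,639,-256,0,60; python3 w.py w14 cap_hex,405.7,-329.2,16.2,0; python3 -c "
from fit import *
c=load('wrist')
print(fit(c,'cap_hex',.4057,-.3292,0,20))"
```

```text
22.9 [ 0.4069 -0.3295  0.0933] 0.0382
22.95 [ 0.4069 -0.3295  0.0934] 0.0381
(array([ 406.17823622, -328.42101905,   19.08267624]), np.float64(0.3267234362417243))
```

View pics/s13.png

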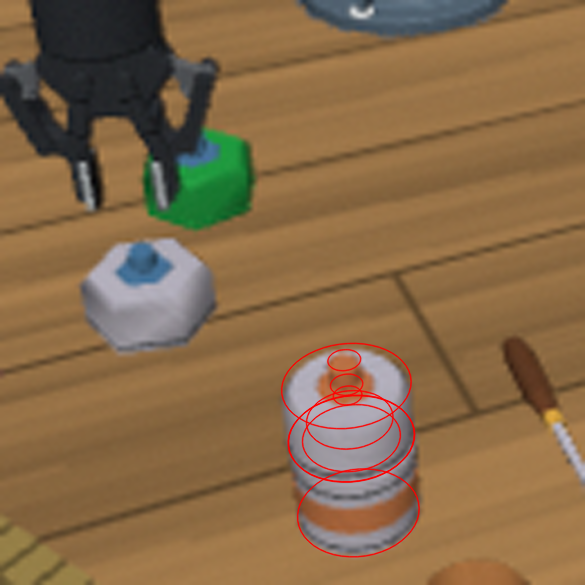

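View pics/w14.png

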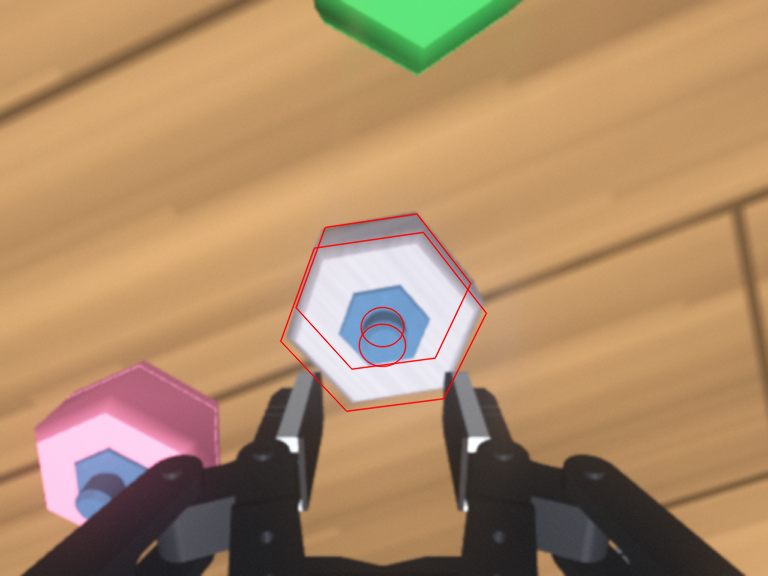

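Request:
{"api": "servo_tool", "payload": {"rows": [-0.1,-1,0.5,-25,0,-0.1,0,0,-16,0,-0.1,0,0,-6,0,-0.1,0,0,-1,0,-0.1,0,0,0,0,-1,0,0,0,0,-1,0,0,0,0,-1,0,0,0,0,-1,0,0,0,0,-1,0,0,0,0]}}

```text
time_s: 23.95
ee_pos: [0.4054, -0.3292, 0.0456]
ee_rot: [0.193, 0.981, -0.001, 0.001]
contact_force: [0.1, 0.8, 6.0]
grip_width: 0.0144
```

Request:
{"api": "servo_tool", "payload": {"rows": [-1,0,0,15,0,-1,0,0,40,0,-1,0,0,40,0,-1,0,0,30,0,-1,0,0,0,0]}}

```text
time_s: 24.45
ee_pos: [0.4067, -0.3308, 0.1736]
ee_rot: [0.193, 0.981, -0.003, 0.004]
contact_force: [0.3, -1.1, -2.0]
grip_width: 0.0145
```

```bash
python3 w.py w15 cap_hex,405.9,-329,16.2,126;python3 m2.py hex
```

```text
24.5 [ 0.4056 -0.3296  0.1715] 0.0146
hex [603.1 254.5  15.1] 0.016
hex [600.4 257.7  11.5] 0.041
```

View pics/w15.png

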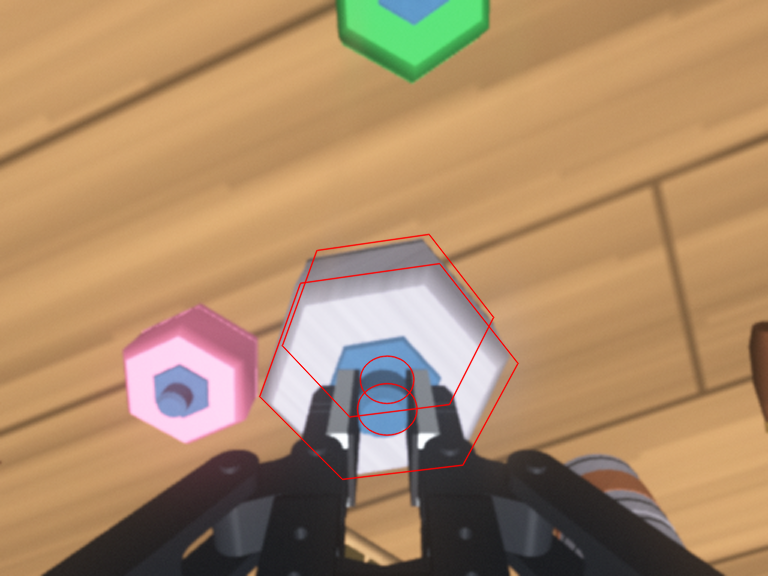

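View pics/m2s.png

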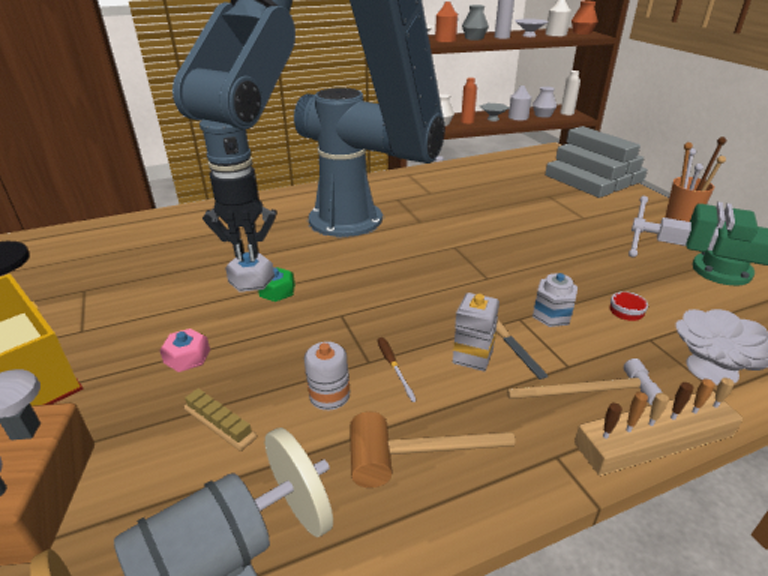

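Request:
{"api": "servo_tool", "payload": {"rows": [-1,12,30,0,-0.5,-1,13,38,0,-0.5,-1,13,38,0,-0.5,-1,13,38,0,-0.5,-1,13,38,0,-0.5,-1,13,38,0,-0.5,-1,13,38,0,0,-1,13,38,0,0,-1,13,38,0,0,-1,13,38,0,0,-1,13,38,0,0,-1,13,38,0,0]}}

```text
time_s: 25.8
ee_pos: [0.5587, 0.1209, 0.1671]
ee_rot: [0.219, 0.976, -0.001, -0.002]
contact_force: [0.8, -0.5, -2.0]
grip_width: 0.0143
```

Request:
{"api": "servo_tool", "payload": {"rows": [-1,13,38,0,0,-1,13,38,0,0,-1,13,38,0,0,-1,14,23,0,0,-1,0,0,0,0,-1,0,0,-8,0,-1,0,0,0,0,-1,0,0,0,0,-1,0,0,0,0]}}

```text
time_s: 26.7
ee_pos: [0.6126, 0.2552, 0.1614]
ee_rot: [0.219, 0.976, -0.0, -0.0]
contact_force: [0.3, -0.4, -1.7]
grip_width: 0.0145
```

```bash
python3 v.py s14 scene 300 80 130 150 4 caddy_hex,602.5,255.2,13.3,0 cap_hex,602.5,255.2,13.3,119; python3 w.py w16 cap_hex,602.5,255.2,13.3,119 caddy_hex,602.5,255.2,13.3,0
```

```text
26.75 [0.6129 0.2554 0.1617] 0.0142
26.8 [0.613  0.2556 0.1619] 0.0147
```

View pics/s14.png

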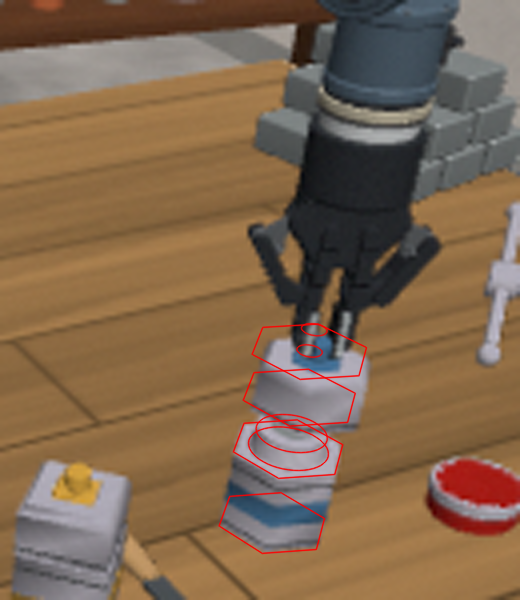

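View pics/w16.png

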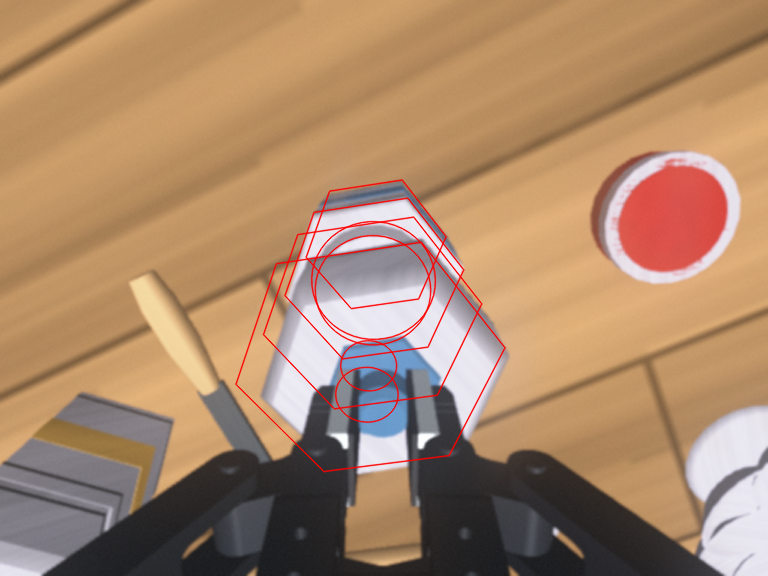

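Request:
{"api": "servo_tool", "payload": {"rows": [-1,-10,-0.3,0,0,-1,0,0,0,0,-1,0,0,0,0]}}

```text
time_s: 27.1
ee_pos: [0.6024, 0.256, 0.1619]
ee_rot: [0.219, 0.976, -0.0, 0.0]
contact_force: [-0.2, -0.3, -1.3]
grip_width: 0.0148
```

```bash
python3 v.py s15 scene 300 80 130 150 4 caddy_hex,602.5,255.2,13.3,0 cap_hex,602.5,255.2,13.3,118; python3 w.py w17 cap_hex,602.5,255.2,14.5,118 caddy_hex,602.5,255.2,14.5,0
```

```text
27.15 [0.6028 0.2561 0.1619] 0.0143
27.2 [0.603  0.2561 0.1619] 0.0145
```

View pics/s15.png

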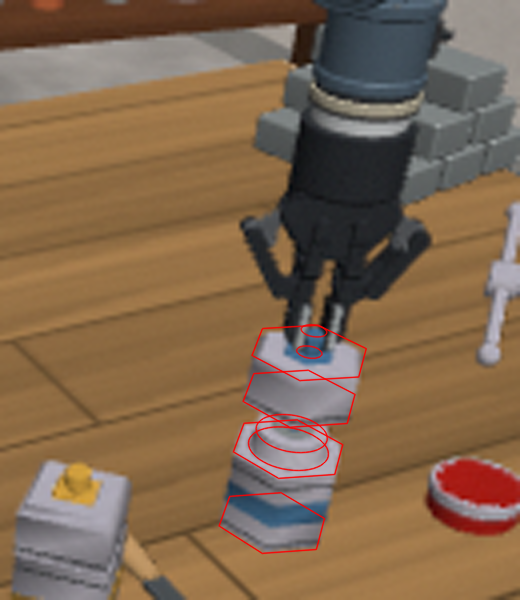

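View pics/w17.png

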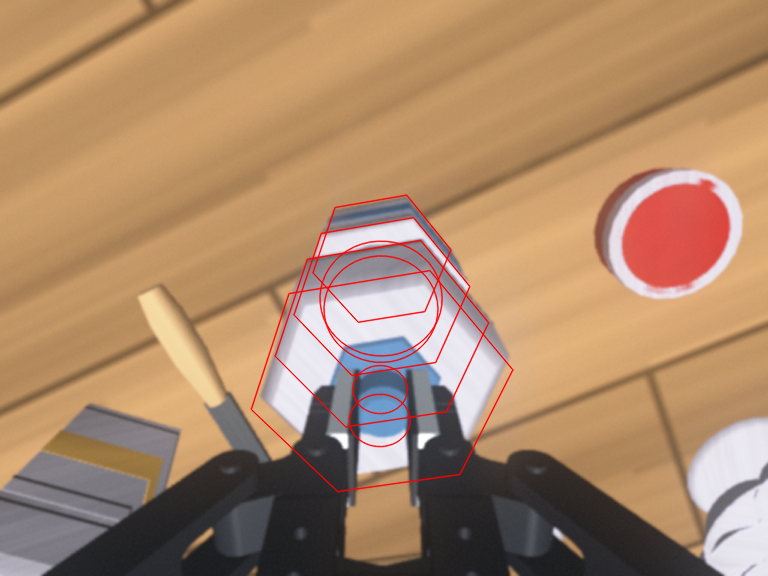

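Request:
{"api": "servo_tool", "payload": {"rows": [-1,0,-0.5,-12,0,-1,0,0,-12,0,-1,0,0,-10,0,-1,0,0,-4,0,-1,0,0,0,0,-1,0,0,0,0]}}

```text
time_s: 27.8
ee_pos: [0.6031, 0.2556, 0.1235]
ee_rot: [0.219, 0.976, 0.0, -0.0]
contact_force: [0.1, 0.6, -1.0]
grip_width: 0.0143
```

```bash
python3 v.py s16 scene 300 80 130 150 4; python3 w.py w18
```

```text
27.85 [0.6033 0.2556 0.1238] 0.0149
27.9 [0.6033 0.2556 0.1241] 0.0144
```

View pics/s16.png

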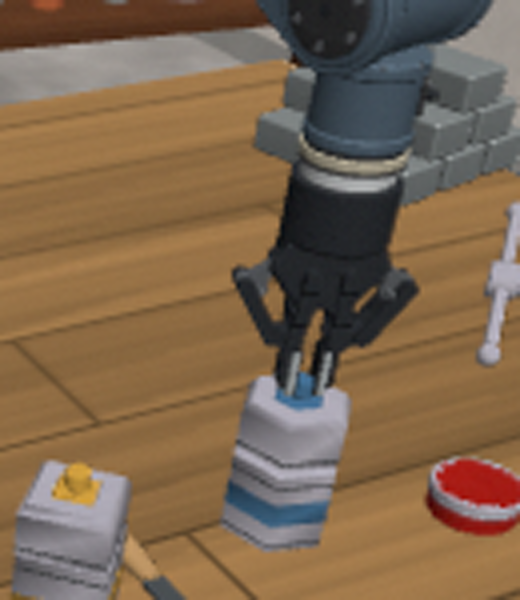

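View pics/w18.png

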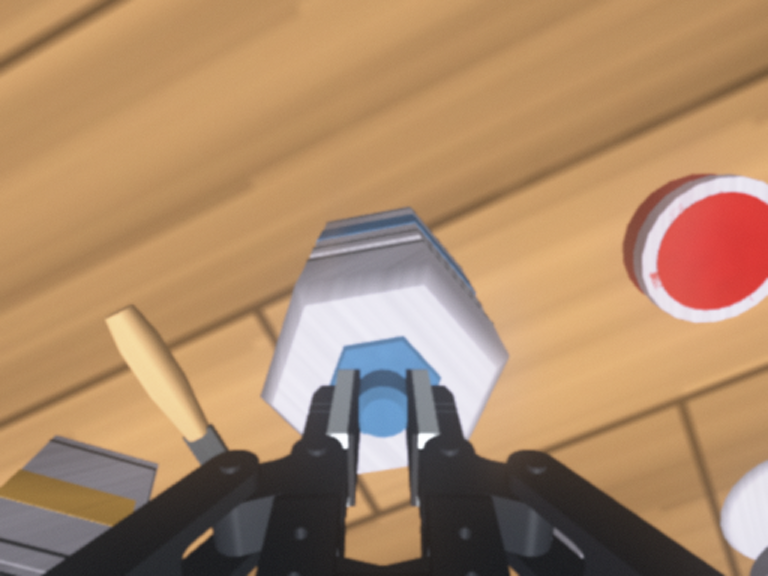

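Request:
{"api": "servo_tool", "payload": {"rows": [-1,0,0,-2,0,-1,0,0,-2,0,-1,0,0,-2,0,-1,0,0,-1,0,-1,0,0,0,0]}}

```text
time_s: 28.4
ee_pos: [0.603, 0.2556, 0.1176]
ee_rot: [0.219, 0.976, 0.0, 0.0]
contact_force: [-1.8, 0.2, 4.8]
grip_width: 0.0142
```

```bash
python3 v.py w19 wrist 170 120 180 170 4
```

```text
28.45 [0.603  0.2556 0.1176] 0.0145
```

View pics/w19.png

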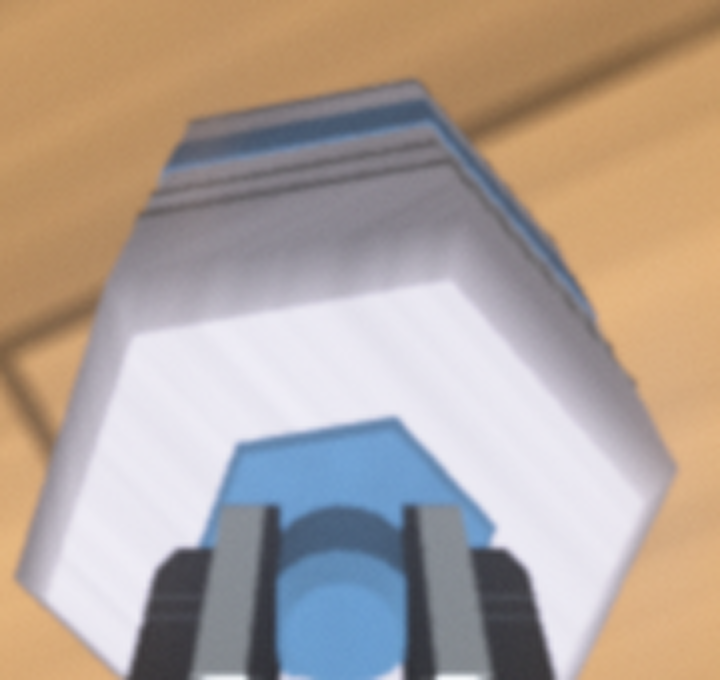

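Request:
{"api": "servo_tool", "payload": {"rows": [-0.3,0,0,0,0,-0.1,0,0,0,0,-0.1,0,0,10,0,-0.1,0,0,35,0,-0.1,0,0,35,0,-0.1,-30,10,20,0,-0.1,-30,10,20,0,-0.1,-30,10,0,0,-0.1,-30,10,0,0,-0.1,0,0,0,0,-0.1,0,0,0,0]}}

```text
time_s: 29.55
ee_pos: [0.4829, 0.2959, 0.2375]
ee_rot: [0.218, 0.976, 0.0, 0.001]
contact_force: [0.0, 0.6, 0.5]
grip_width: 0.0386
```

```bash
python3 - <<'E'
from fit import *
import subprocess
ct,cs=grab("top"),grab("scene"); print(env.get_obs()["ee_pos"])
crop(ct,90,80,170,80,4.5,"f_t"); crop(ct,300,80,80,70,6,"f_tr"); crop(cs,190,160,220,120,3.6,"f_s")
H={"hex":.072,"square":.088,"round":.06}
G={"hex":(.603,.255),"square":(.652,.031),"round":(.639,-.256)}
import fit as F
def both(name,x,y,t,zb=0):
    k=name.split("_")[1]; n={"hex":6,"square":4,"round":48}[k]; return None
for k in H:
    for c in (ct,cs):
        v,f=fit(c,"cap_"+k,*G[k],0,4,H[k]); print(k,v.round(1),round(f,3))
E
```

```text
[0.48419206 0.29550563 0.23706001]
hex [598.6 250.   13.9] 0.164
hex [618.5 239.5  15.8] 0.181
square [649.5  29.3  45.1] 0.073
square [668.4  19.   47.1] 0.174
round [ 637.5 -255.7    0. ] 0.036
round [ 651.1 -259.2    0. ] 0.092
```

View pics/f_t.png

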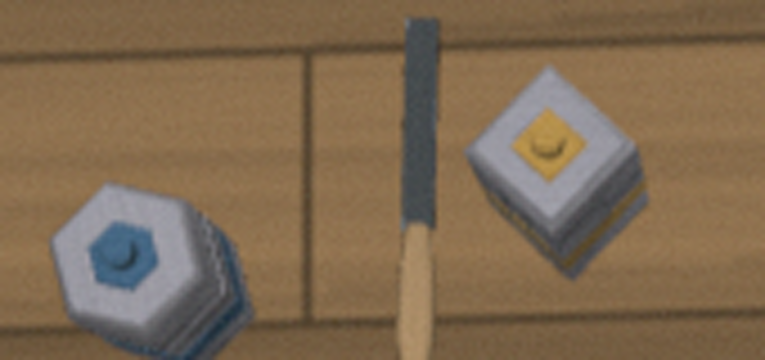

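View pics/f_s.png

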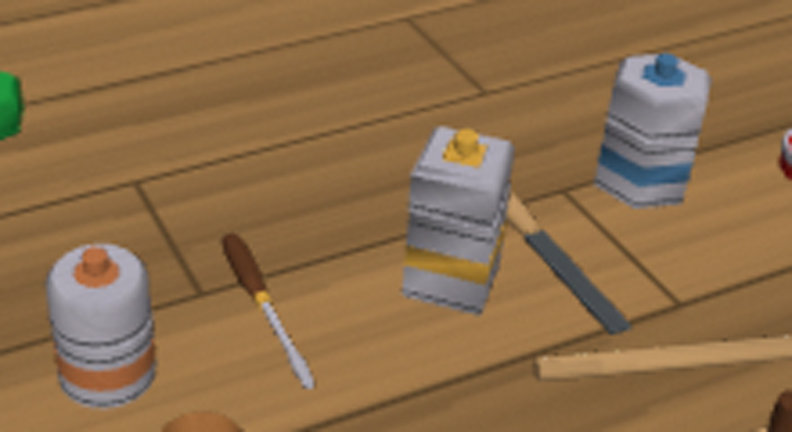

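View pics/f_tr.png

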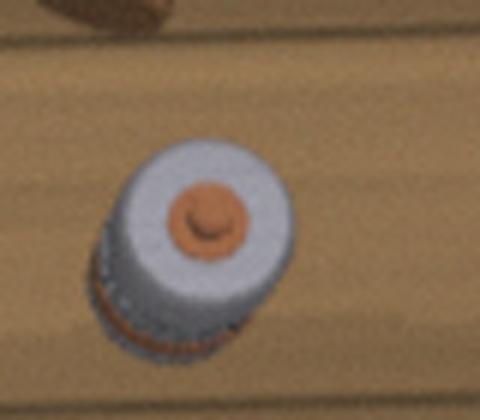

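```bash
python3 - <<'E'
from h import *
c=load("scene"); 
a=[]
for u,v in((295,188),(350,170),(198,222)):
    a.append(cv2.resize(c["image"][v:v+70,u:u+60,::-1][:62,:50],None,fx=5.2,fy=6.4*.8125,interpolation=cv2.INTER_CUBIC))
cv2.imwrite("pics/z.png",np.hstack(a))
E
```

```text
(no output)
```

View pics/z.png

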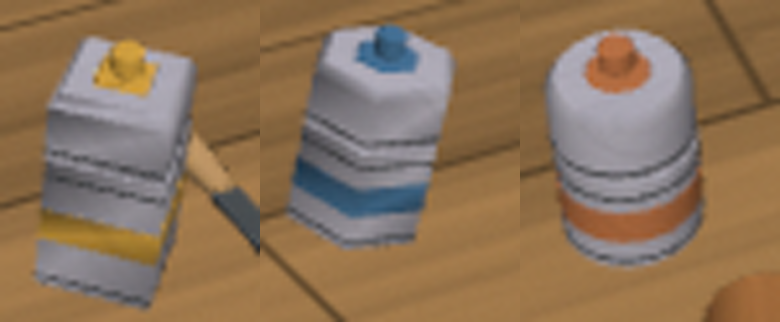

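```bash
python3 -c "
from rig import env
print(env.get_obs()['time_s']); print(env.finish_job())"
```

```text
29.65
the job is handed in; nothing more can be done
None
```

The job is handed in at 29.65 s. Both stoppers went in first: the narrow one in the square caddy and the wide one in the hexagonal one. Then the square, round and grey hexagonal caps went on; the green and pink ones were left alone.

**Seating:** Every stopper and cap stopped at its expected height with under 5 N of contact. The last scene and top pictures show all three caddies upright and closed, with the caps level. The arm is clear of everything.

**Alignment:** The cap and caddy sides look parallel. In the wrist close-up the hexagonal cap and caddy edges read -9.7° and -10.1°. The square pair was judged by eye: cap and caddy edges run parallel.

**Checks that disagreed:**
- The top-camera fit of the round caddy was poor, because its copper band blends with the wood. I placed that cap from the scene-camera fit and an overlay instead.
- The final automatic fits of the caps on the caddies were mostly unreliable, because cap and caddy form one outline. The last check therefore rests on the pictures.
- The two cameras differed by about 1–3 mm on positions and 3° on the hexagonal angle. Both gave about the same cap-to-caddy turn, which is what I used.

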